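Unstack the tins into their fitted display trays

ROBOT

A 7-joint arm with a two-finger parallel gripper is mounted at the origin on the work surface. World frame = base frame: x ahead of the robot, y to its left, z up, the work surface at z = 0. Lengths are in m, angles in rad, forces in N, time in s.
With the tool pointing down it reaches from about 0.35 to 0.9 m from the base axis. Payload 8.1 kg.
Tool frame: the origin (TCP) lies between the finger pads; the fingertips stand 17 mm ahead of it and the grasp point (between the pads) lies 2 mm behind it; z points along the fingers, y is the direction in which the jaws open and shut (so a half turn about z gives the same grasp; the last joint's range is limited). The gripper opens to 92 mm and grips with 3 to 60 N. Pads are 19 mm wide; open, the fingers measure 130 mm over their backs; the gripper's body (75 mm by 190 mm) begins 47 mm behind the grasp point.
Start: joints at [1.093, 0.434, 0.025, 1.573, -0.012, 1.134, -0.075], TCP at [0.229, -0.582, 0.244] pointing down, gripper open.
Joint ranges: [-2.62, 2.62], [-0.44, 2.09], [-1.27, 1.32], [0.08, 2.57], [-1.32, 4.46], [0.12, 2], [-2.74, 2.74]. Speed limits (rad/s): [2.22, 2.22, 3.01, 3.01, 3.14, 3.14, 3.14].

INTERFACE

Orientations are given as a rotation vector (axis times angle).
In Python, from cell import arm gives the robot as it stands. The module is installed in compiled form; this text tells all that it offers.
- The arm moves only by the shell command python3 -m crank 'ROWS' [FORCE]. ROWS is JSON, a list of rows, each a list of 5 numbers: the opening, from 0 (shut) to 1 (fully open), then the shift along the world's x, y, z normalised to -1 to 1, where 1 is 40 cm, then the turn about the world's z normalised to -1 to 1, where 1 is 60 degrees. In form: [[fingers, tx, ty, tz, twist], ...]. A call has exactly 8 rows; each row shifts and turns the commanded pose from where the row before left it; what a row does not reach is not made up. A row lasts 1/12 s, in which the tool goes at most 41.7 mm and 7.16 degrees, less where a joint would pass 70% of its speed; a pose out of reach is approached as far as the arm can. A call with a number of a shift or a turn outside -1 to 1 is refused whole. A call with a gripper value outside its range is refused whole. The fingers move at their own pace and stop on an object; FORCE is the grip in N (left out, the last holds). Time passes only in rows, so rows that do not move let the fingers close, or fill a call up. It gives the time, the measured TCP pose, the force and the opening at its end, in the units of the state.
- arm.observe(): the state, without advancing time (a new reading comes with each control period).
- arm.get_image(name): name is "scene" or "top"; returns the picture (420x560x3 uint8, red, green, blue); there is no depth.
- arm.get_calibration(name): a dict with "intrinsics" (3x3 intrinsics, pixels), "distortion" ([k1, k2, p1, p2, k3] as OpenCV has them; the pictures are not rectified), "extrinsics" (4x4, takes a point from camera to world coordinates). Camera axes: x right, y down, z forward; pixel columns grow to the right and rows downward; lengths in m; the calibration is good to about 2 mm. A picture is of the moment at which its call begins. get_calibration takes no time and is no camera call.
- arm.sign_off(): hands the job in, once; it reports no verdict.
The state is a dict: "clock": time; "joints": joint angles; "dq": joint speeds; "joint_efforts": joint torques, N m; "position": TCP position; "ee_rot": TCP orientation; "force": force on the tool from outside, world axes, zero at the start; "ft_torque": the same for the moment, N m; "width": opening from 0.0 (shut) to 1.0 (fully open).
Only numpy, scipy, OpenCV 4.12 (cv2) and the standard library are available. Lean on these libraries where they do the work, as an engineer would, in place of code of your own. Each camera call takes 0.05 s, during which the arm holds its last target.

TASK

Take the two stacks of tins apart and stand every tin upright in its own wooden display tray, the one whose recess matches the tin in shape and size, sitting flat on the recess floor. Do not tip any tin over on the way, and leave all five tins standing free.

Things in the scene. Friction and masses are not known exactly. Their poses are not given: they have to be found in the camera images.
- flat_tin: Flat rectangular plain metal tin with a closed flat lid, 100 (its x) x 60 (its y) x 45 mm high, about 0.25 kg; the lowest of the stack of three, standing on the table with the round tin on it and one of the two small tins on top of that. Other goods around it, up to 90 mm tall, are no part of the job. Origin: centre of its underside; z up through the lid.
- tall_tin: Tall square plain metal tin, 64 x 64 x 90 mm high, about 0.3 kg; it stands on the table with the other small tin on its lid. Origin: centre of its underside; z up through the lid, x and y square to its sides.
- round_tin: Round plain metal tin, 56 mm across, 45 mm high, about 0.15 kg; it stands on the flat tin. Origin: centre of its underside; z up through the lid.
- small_round_tin: Small round plain metal tin, 38 mm across, 55 mm high, about 0.09 kg; at the start on the round tin or on the tall tin, either way with its underside 90 mm above the table. Origin: centre of its underside; z up through the lid.
- small_square_tin: Small square plain metal tin, 28 x 28 x 60 mm high, about 0.07 kg; at the start on the tall tin or on the round tin, either way with its underside 90 mm above the table. Origin: centre of its underside; z up through the lid, x and y square to its sides.
- tray_flat: Tray of the flat tin: board 12 mm thick of pale plywood, fixed to the table, with a grey-lined recess 8 mm deep in its middle, the recess floor 4 mm above the table. Origin: centre of the board's underside, under the middle of the recess; z up. Recess 116 (x) x 76 (y) mm, board 134 x 94 mm.
- tray_tall: Tray of the tall tin: board 12 mm thick of pale plywood, fixed to the table, with a grey-lined recess 8 mm deep in its middle, the recess floor 4 mm above the table. Origin: centre of the board's underside, under the middle of the recess; z up, x and y along the recess sides. Recess 80 x 80 mm, board 98 x 98 mm.
- tray_round: Tray of the round tin: board 12 mm thick of pale plywood, fixed to the table, with a grey-lined recess 8 mm deep in its middle, the recess floor 4 mm above the table. Origin: centre of the board's underside, under the middle of the recess; z up. Round recess 72 mm across, board 90 x 90 mm.
- tray_small_round: Tray of the small round tin: board 12 mm thick of pale plywood, fixed to the table, with a grey-lined recess 8 mm deep in its middle, the recess floor 4 mm above the table. Origin: centre of the board's underside, under the middle of the recess; z up. Round recess 54 mm across, board 72 x 72 mm.
- tray_small_square: Tray of the small square tin: board 12 mm thick of pale plywood, fixed to the table, with a grey-lined recess 8 mm deep in its middle, the recess floor 4 mm above the table. Origin: centre of the board's underside, under the middle of the recess; z up, x and y along the recess sides. Recess 44 x 44 mm, board 62 x 62 mm.
Not all that is in view belongs to the job. What is shaped like the small_round_tin but blue or yellow is not meant.

How it is judged:
By the outcome, as a careful person would: the job done as asked, in the order asked, and still so for the second after the job is handed in, with the robot touching nothing.
It also fails if it takes over 136 s, if anything falls off the work surface, if the arm or the gripper's body presses on something with over 40 N, if the wrist force passes 120 N, or if a joint passes its speed limit or range.

## Working session

There is one attempt and no reset: what is moved stays moved. The work goes in short steps, Python scripts to look and compute and a shell command to move; the robot and the scene stay as the last step left them, time stands still between calls to the robot, and variables do not carry over. Pictures are saved under pics/ and viewed, and the job is handed in when it is done.

```bash
mkdir -p pics; ls; python3 - <<'E'
from cell import arm
import cv2
s=arm.observe()
print({k:s[k] for k in ['clock','position','ee_rot','width','force']})
for n in ['scene','top']:
    im=arm.get_image(n); cv2.imwrite(f'pics/{n}0.png',im[:,:,::-1])
    c=arm.get_calibration(n); print(n,c)
E
```

```text
pics
{'clock': 0.0, 'position': array([ 0.22857211, -0.58117026,  0.24293879]), 'ee_rot': array([-3.08509181e+00, -5.84888378e-01,  7.05388846e-04]), 'width': 0.9975252519134616, 'force': array([-0.55778115,  0.24777566,  0.63985471])}
scene {'intrinsics': array([[529.090714  ,   0.        , 280.35596708],
       [  0.        , 529.090714  , 215.56338666],
       [  0.        ,   0.        ,   1.        ]]), 'distortion': array([0.01950271, 0.        , 0.        , 0.        , 0.        ]), 'extrinsics': array([[ 0.3756303 ,  0.69677835, -0.61106612,  1.40793494],
       [ 0.92655363, -0.2681129 ,  0.26384437, -0.3797581 ],
       [ 0.02000634, -0.66529347, -0.74631384,  1.14545254],
       [ 0.        ,  0.        ,  0.        ,  1.        ]])}
top {'intrinsics': array([[528.85323576,   0.        , 276.80333915],
       [  0.        , 528.85323576, 202.4000265 ],
       [  0.        ,   0.        ,   1.        ]]), 'distortion': array([-0.03827403,  0.        ,  0.        ,  0.        ,  0.        ]), 'extrinsics': array([[-5.13560672e-03, -9.78721860e-01,  2.05127147e-01,
         2.42889520e-01],
       [-9.99986433e-01,  5.20510504e-03, -2.00787425e-04,
         1.16415268e-02],
       [-8.71193306e-04, -2.05125395e-01, -9.78735313e-01,
         1.30691006e+00],
       [ 0.00000000e+00,  0.00000000e+00,  0.00000000e+00,
         1.00000000e+00]])}
```

```bash
python3 - <<'E'
import cv2
for n in ['scene','top']:
    im=cv2.imread(f'pics/{n}0.png'); cv2.imwrite(f'pics/{n}0b.png',cv2.resize(im,(800,600),interpolation=cv2.INTER_CUBIC))
E
```

```text
(no output)
```

View pics/scene0b.png

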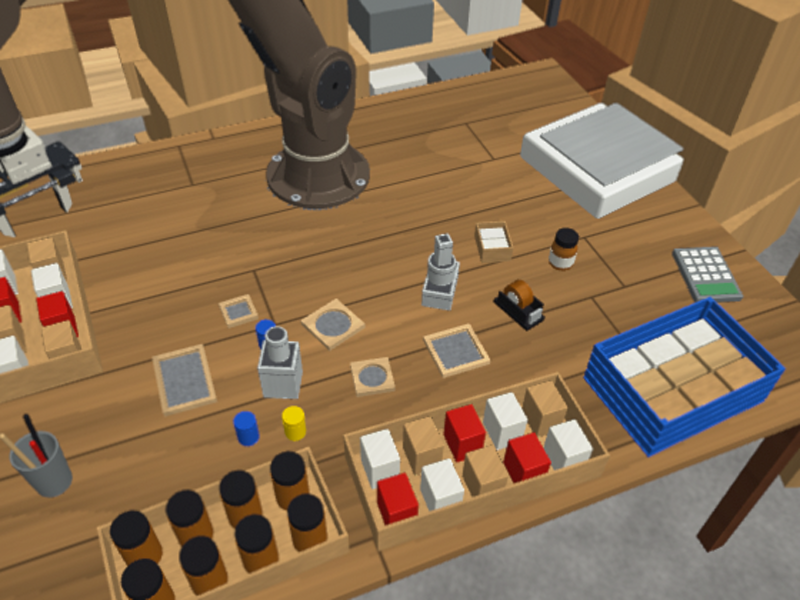

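View pics/top0b.png

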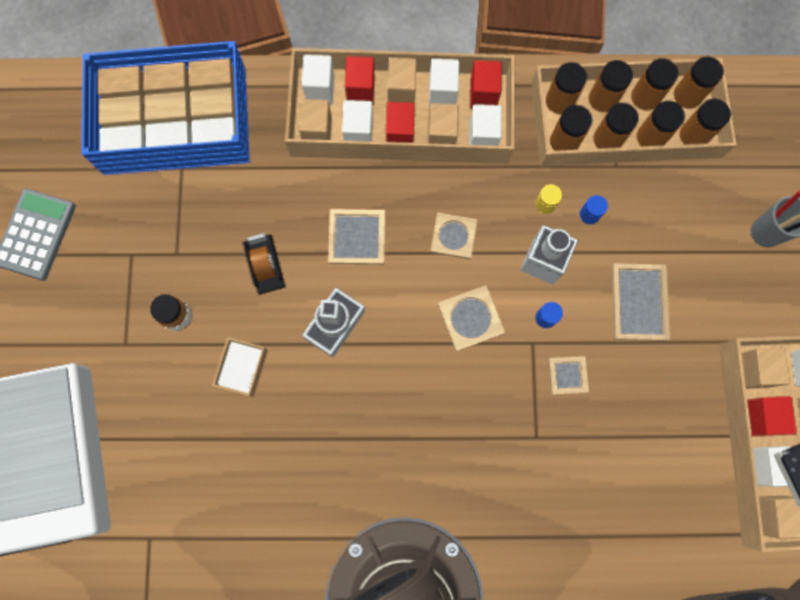

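The scene view has the three-tin stack at about (440,270) and the tall-tin stack at (280,365). In the top view they are at (333,320) and (550,250). The small square tin tops the three-stack and the small round tin is on the tall tin. All five trays are visible. Next I'll zoom in to measure.

```bash
cat > h.py <<'E'
import numpy as np, cv2
from cell import arm
C={n:arm.get_calibration(n) for n in('scene','top')}
def pt(n,px,z):
    c=C[n];K=c['intrinsics'];E=c['extrinsics']
    u=cv2.undistortPoints(np.array(px,float).reshape(-1,1,2),K,c['distortion']).reshape(-1,2)
    d=np.c_[u,np.ones(len(u))]@E[:3,:3].T; o=E[:3,3]
    return o+d*((z-o[2])/d[:,2])[:,None]
def proj(n,P):
    c=C[n];E=np.linalg.inv(c['extrinsics'])
    return cv2.projectPoints(np.array(P,float).reshape(-1,1,3),E[:3,:3],E[:3,3],c['intrinsics'],c['distortion'])[0].reshape(-1,2)
def crop(src,x0,y0,x1,y1,k,out):
    im=src[y0:y1,x0:x1]; cv2.imwrite(out,cv2.resize(im,None,fx=k,fy=k,interpolation=cv2.INTER_CUBIC))
E
python3 - <<'E'
from h import *
im=cv2.imread('pics/top0.png')
crop(im,195,120,355,240,5,'pics/c1.png'); crop(im,340,120,480,285,3.6,'pics/c2.png')
hsv=cv2.cvtColor(im,cv2.COLOR_BGR2HSV)
m=((hsv[...,1]<40)&(hsv[...,2]>90)&(hsv[...,2]<235)).astype(np.uint8)*255
cs,_=cv2.findContours(m,cv2.RETR_EXTERNAL,cv2.CHAIN_APPROX_NONE)
for c in cs:
    a=cv2.contourArea(c)
    x,y=c.reshape(-1,2).mean(0)
    if a>200 and 140<x<480 and 120<y<290:
        M=cv2.moments(c);cc=(M['m10']/M['m00'],M['m01']/M['m00'])
        P=pt('top',c.reshape(-1,2),0.010)[:,:2]*1000
        r=cv2.minAreaRect(P.astype(np.float32))
        print(np.round(cc,1),a,'area-mm2',round(cv2.contourArea(P.astype(np.float32))),'rect',np.round(r[0],1),np.round(r[1],1),round(r[2],1),'cen',np.round(pt('top',[cc],0.010)[0]*1000,1))
E
```

```text
[397.2 262.4] 245.5 area-mm2 1481 rect [ 362.9 -283.3] [40.8 40.8] 4.3 cen [ 362.7 -283.2   10. ]
[329.2 222.4] 545.0 area-mm2 3419 rect [ 463.4 -118.9] [66.5 66.9] 62.7 cen [ 463.2 -118.7   10. ]
[233.1 224.9] 1064.5 area-mm2 6660 rect [459.6 121.7] [ 72.  104.4] 56.8 cen [458.2 120.3  10. ]
[447.7 211.2] 1196.0 area-mm2 7712 rect [ 490.7 -417. ] [ 72.2 113.1] 88.3 cen [ 490.  -416.8   10. ]
[384.2 177.7] 948.5 area-mm2 6306 rect [ 579.3 -261.8] [ 73.1 100.1] 65.3 cen [ 577.2 -261.1   10. ]
[317.1 164.8] 263.5 area-mm2 1771 rect [611.5 -91.4] [45.9 47.6] 89.0 cen [612.  -91.8  10. ]
[249.2 165.4] 809.0 area-mm2 5432 rect [611.2  81.4] [76.4 76.5] 89.7 cen [611.2  81.   10. ]
```

View pics/c1.png

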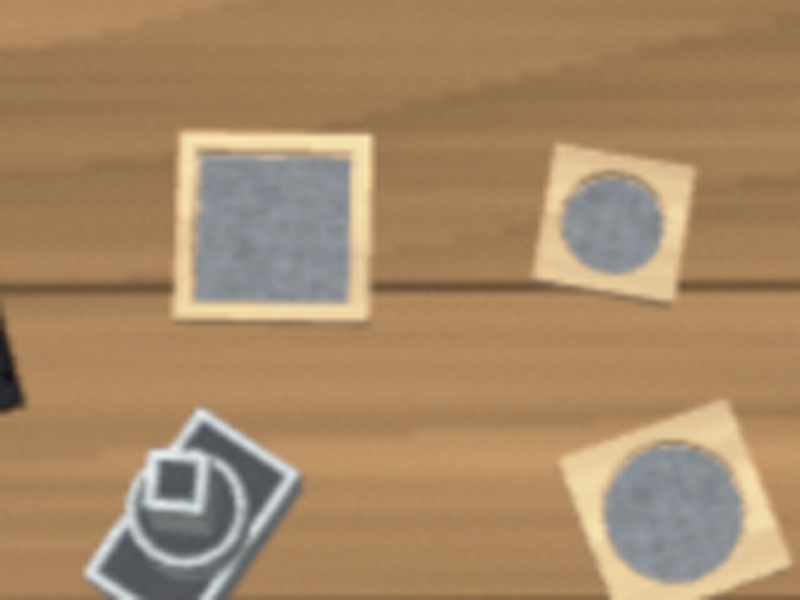

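View pics/c2.png

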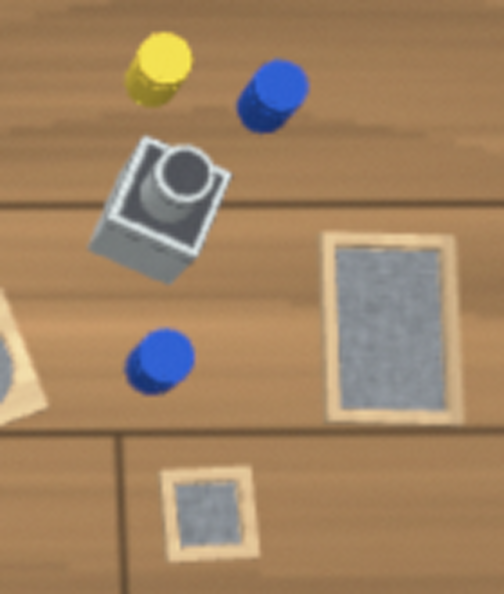

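```bash
cat > trays.py <<'E'
from h import *
im=cv2.imread('pics/top0.png')
hsv=cv2.cvtColor(im,cv2.COLOR_BGR2HSV)
T={'small_square':(397,262),'round':(329,222),'flat':(448,211),'small_round':(317,165),'tall':(249,165)}
if __name__=='__main__':
    for k,(x,y) in T.items():
        print(k,[hsv[y+dy,x].tolist() for dy in range(-36,-8,2)])
    # table
E
python3 trays.py
python3 - <<'E'
from h import *
im=cv2.imread('pics/top0.png')
a=cv2.resize(im[195:255,205:261],None,fx=10,fy=10,interpolation=cv2.INTER_CUBIC);b=cv2.resize(im[145:205,355:411],None,fx=10,fy=10,interpolation=cv2.INTER_CUBIC)
cv2.imwrite('pics/c3.png',cv2.resize(np.hstack([a,b]),(800,429)))
im=cv2.imread('pics/scene0.png')
a=cv2.resize(im[155:225,280:336],None,fx=8,fy=8,interpolation=cv2.INTER_CUBIC);b=cv2.resize(im[220:290,170:226],None,fx=8,fy=8,interpolation=cv2.INTER_CUBIC)
cv2.imwrite('pics/c4.png',cv2.resize(np.hstack([a,b]),(800,500)))
E
```

```text
small_square [[15, 119, 176], [16, 122, 174], [15, 119, 176], [15, 119, 171], [15, 120, 170], [16, 117, 172], [15, 118, 158], [15, 118, 110], [15, 119, 165], [15, 119, 167], [16, 119, 169], [15, 117, 165], [17, 93, 217], [17, 86, 216]]
round [[15, 119, 176], [16, 119, 173], [15, 118, 179], [16, 120, 174], [15, 120, 174], [16, 119, 176], [15, 117, 178], [15, 118, 171], [16, 113, 167], [18, 87, 222], [19, 84, 227], [17, 71, 162], [107, 16, 146], [105, 21, 148]]
flat [[15, 118, 140], [16, 118, 127], [16, 120, 178], [15, 121, 175], [16, 119, 174], [19, 86, 225], [19, 84, 224], [17, 38, 154], [104, 18, 153], [106, 19, 148], [100, 16, 148], [102, 18, 145], [105, 17, 147], [105, 20, 152]]
small_round [[15, 120, 163], [15, 118, 155], [16, 118, 155], [15, 120, 153], [16, 117, 148], [16, 118, 151], [15, 120, 157], [15, 118, 155], [15, 120, 155], [15, 118, 166], [16, 116, 170], [17, 89, 216], [17, 88, 217], [17, 60, 171]]
tall [[15, 119, 161], [15, 118, 160], [16, 119, 161], [15, 121, 158], [16, 119, 159], [15, 120, 157], [16, 119, 156], [16, 120, 160], [16, 116, 163], [21, 77, 242], [19, 82, 229], [17, 47, 189], [105, 17, 150], [104, 19, 150]]
```

View pics/c3.png

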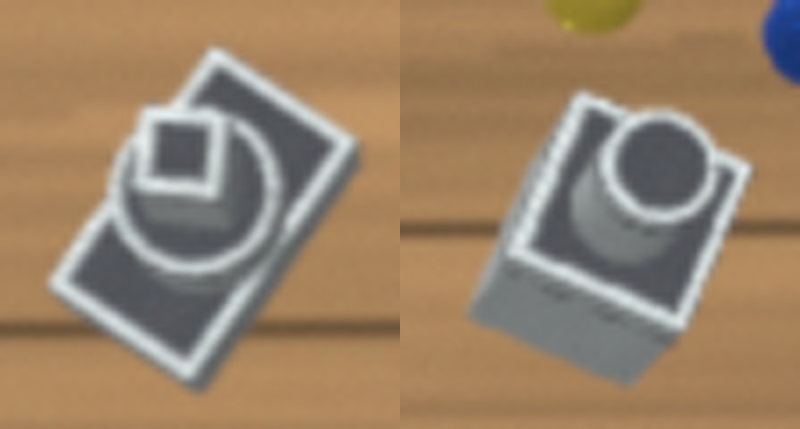

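View pics/c4.png

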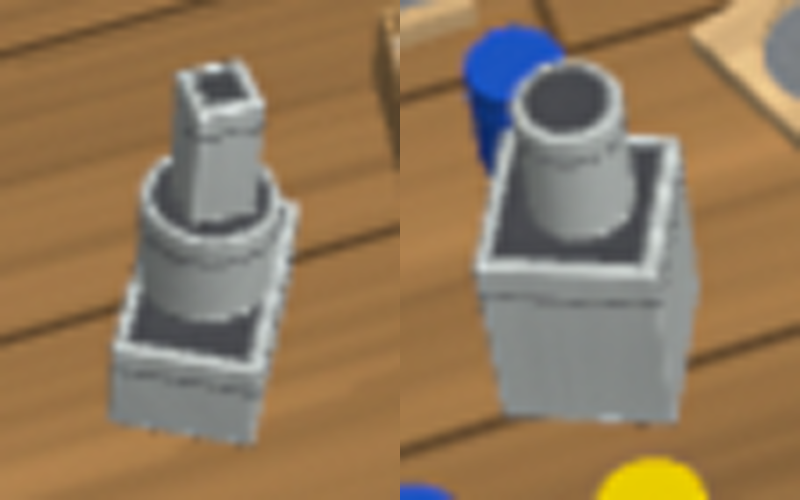

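```bash
cat >> trays.py <<'E'
    grey=(hsv[...,1]<60)
    pale=(hsv[...,1]<103)&(hsv[...,2]>140)
    m=((pale|grey)).astype(np.uint8)*255
    m=cv2.morphologyEx(m,cv2.MORPH_CLOSE,np.ones((3,3)))
    cs,_=cv2.findContours(m,cv2.RETR_EXTERNAL,cv2.CHAIN_APPROX_NONE)
    for k,q in T.items():
        for c in cs:
            if cv2.pointPolygonTest(c,q,False)>0:
                P=pt('top',c.reshape(-1,2),0.012)[:,:2]*1000
                r=cv2.minAreaRect(P.astype(np.float32)); M=cv2.moments(P.astype(np.float32))
                print(k,np.round(r[0],1),np.round(r[1],1),round(r[2],1),'centroid',round(M['m10']/M['m00'],1),round(M['m01']/M['m00'],1))
E
python3 trays.py | tail -5
python3 - <<'E'
from h import *
s=7.143
def A(p,x0,y0,dx=0): p=np.array(p,float); return np.c_[(p[:,0]-dx+.5)/s-.5+x0,(p[:,1]+.5)/s-.5+y0]
def rep(n,cam,px,z):
    P=pt(cam,px,z)[:,:2]*1000
    r=cv2.minAreaRect(P.astype(np.float32))
    e=np.roll(P,-1,0)-P
    print(n,cam,'mean',np.round(P.mean(0),1),'edges',np.round(np.linalg.norm(e,axis=1),1),'ang',np.round(np.degrees(np.arctan2(e[:,1],e[:,0])),1))
rep('sq','top',A([(143,106),(228,113),(217,198),(135,191)],205,195),.15)
rep('sq in','top',A([(153,123),(213,127),(207,184),(149,181)],205,195),.15)
rep('sq','scene',A([(178,70),(243,62),(264,104),(200,122)],280,155),.15)
rep('round','top',A([(110,190),(195,105),(280,190),(195,275)],205,195),.09)
rep('flat','top',A([(215,48),(358,145),(197,382),(50,283)],205,195),.045)
rep('flatbot scene','scene',A([(110,418),(255,441)],280,155),0)
rep('tall','top',A([(582,92),(752,165),(682,330),(512,255)],355,145,400),.09)
rep('tall','scene',A([(508,140),(680,137),(660,275),(478,270)],170,220,400),.09)
rep('sr','top',A([(602,165),(660,108),(718,165),(660,222)],355,145,400),.145)
rep('sr','scene',A([(512,103),(567,60),(624,103),(567,146)],170,220,400),.145)
# surrounding goods
for n,p in {'yellow':(549,192),'blue1':(595,204),'blue2':(551,311)}.items(): print(n,np.round(pt('top',[np.array(p)*.7],.04)[0]*1000))
E
```

```text
small_square [ 362.8 -283.6] [63.3 64.7] 2.5 centroid 363.0 -283.5
round [ 463.5 -118.9] [91.9 92.7] 19.9 centroid 463.5 -119.0
flat [ 490.9 -417. ] [ 98.  135.6] 88.1 centroid 490.9 -416.9
small_round [612.  -92.3] [73.5 75.1] 79.8 centroid 612.3 -92.4
tall [612.1  80.6] [ 99.8 100.2] 89.7 centroid 612.0 81.1
sq top mean [455.4 115.9] edges [26.7 27.1 25.6 27. ] ang [-95.1 173.3  84.8  -4.4]
sq in top mean [454.8 116. ] edges [18.8 18.1 18.1 18.4] ang [-94.2 174.7  86.7  -3.1]
sq scene mean [457.2 116.7] edges [25.9 24.6 27.  29.9] ang [ 79.3  -5.3 -89.2 172.5]
round top mean [453.8 116.5] edges [39.3 40.  39.2 39.8] ang [ -44.3 -135.3  135.5   44.9]
flat top mean [453.4 116.8] edges [59.6 96.8 60.3 97.6] ang [-124.7  146.3   56.   -34.2]
flatbot scene scene mean [492.8  93.6] edges [59.9 59.9] ang [  56.8 -123.2]
tall top mean [ 565.7 -251.5] edges [61.5 62.4 61.1 62. ] ang [-114.6  155.    65.   -24.7]
tall scene mean [ 568.6 -249. ] edges [61.2 61.9 63.2 58.4] ang [  70.1  -23.3 -113.2  154.6]
sr top mean [ 566.  -249.3] edges [27.1 25.9 27.  25.8] ang [ -46.  -137.1  133.8   43. ]
sr scene mean [ 567.9 -248.1] edges [25.7 28.7 25.9 27.9] ang [ 117.6   26.6  -64.1 -153.9]
yellow [ 682. -260.   40.]
blue1 [ 660. -341.   40.]
blue2 [ 469. -254.   40.]
```

```bash
python3 -m crank '[[0.6,0.03,0.09,0,-0.055],[0.6,0.03,0.09,0,-0.055],[0.6,0.03,0.09,0,-0.055],[0.6,0.03,0.09,0,-0.055],[0.6,0.03,0.09,0,-0.055],[0.6,0.03,0.09,0,-0.055],[0.6,0.03,0.09,0,-0.055],[0.6,0.03,0.09,0,-0.055]]' 15
```

```text
clock: 0.77
position: [0.3247, -0.2917, 0.2436]
ee_rot: [-3.138, 0.14, 0.0]
force: [1.4, -0.1, 0.1]
width: 0.6
```

```bash
python3 - <<'E'
from h import *
# goods around the flat tin: dispenser / jar / card box, top (800-px) outlines to world at z 0..
for n,p in {'disp':(262,262),'disp lowr':(284,287),'disp upr':(268,236),'jar cap':(166,308),'cards':(240,367),'cards tr':(266,347),'box fl':(290,157),'box fr':(514,157),'cup':(770,235)}.items(): print(n,np.round(pt('top',[np.array(p)*.7],.03)[0]*1000))
E
```

```text
disp [560. 244.  30.]
disp lowr [515. 204.  30.]
disp upr [607. 235.  30.]
jar cap [479. 407.  30.]
cards [377. 275.  30.]
cards tr [411. 232.  30.]
box fl [754. 200.  30.]
box fr [ 752. -203.   30.]
cup [ 605. -652.   30.]
```

```bash
python3 -m crank '[[0.6,0.03,0.093,0,0],[0.6,0.03,0.093,0,0],[0.6,0.03,0.093,0,0],[0.6,0.03,0.093,0,0],[0.6,0.03,0.093,0,0],[0.6,0.03,0.093,0,0],[0.6,0.03,0.093,0,0],[0.6,0.03,0.093,0,0]]'
python3 -m crank '[[0.6,0.03,0.092,0,0],[0.6,0.03,0.092,0,0],[0.6,0.028,0.08,0,0],[0.6,0,0.01,-0.05,0],[0.6,0,0,-0.05,0],[0.6,0,0,-0.03,0],[0.6,0,0,0,0],[0.6,0,0,0,0]]'
```

```text
clock: 1.43
position: [0.4207, 0.0058, 0.2438]
ee_rot: [3.138, -0.135, 0.0]
force: [1.3, -0.5, -0.4]
width: 0.596
clock: 2.1
position: [0.4555, 0.1134, 0.1914]
ee_rot: [3.138, -0.135, -0.003]
force: [-0.0, -0.6, -0.4]
width: 0.596
```

```bash
python3 -m crank '[[0.6,0.001,0.006,-0.05,0],[0.6,0,0,-0.05,0],[0.6,0,0,-0.04,0],[0.6,0,0,-0.027,0],[0.6,0,0,0,0],[0.6,0,0,0,0],[0.6,0,0,0,0],[0.6,0,0,0,0]]'
python3 - <<'E'
from h import *
cv2.imwrite('pics/s1.png',cv2.resize(arm.get_image('scene')[...,::-1][120:240,240:400],(800,600)))
E
```

```text
clock: 2.77
position: [0.4572, 0.1162, 0.1262]
ee_rot: [-3.138, 0.136, -0.003]
force: [0.6, 0.3, 0.4]
width: 0.601
```

View pics/s1.png

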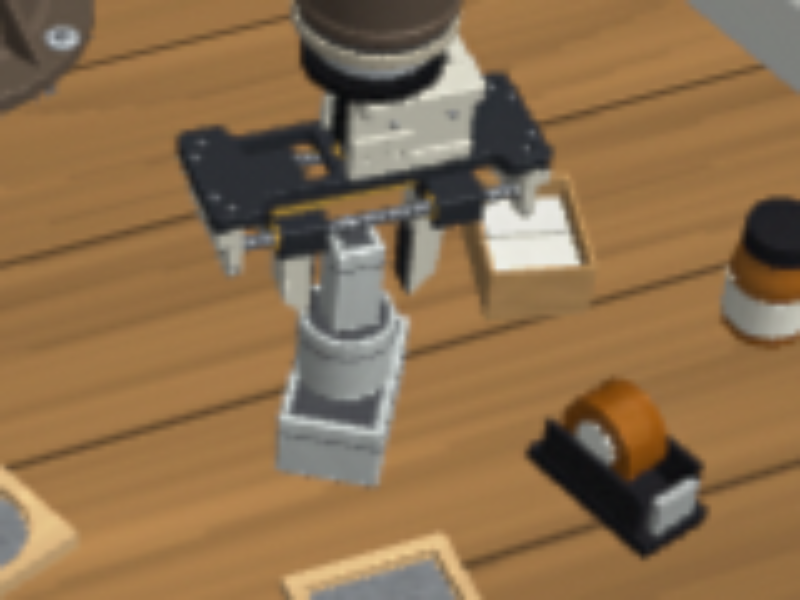

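The fingers straddle the small square tin at about (355,270), one either side at (295,280) and (420,270). Clear to grip.

```bash
python3 -m crank '[[0.3,0,0,0,0],[0.3,0,0,0,0],[0.2,0,0,0,0],[0.1,0,0,0,0],[0,0,0,0,0],[0,0,0,0,0],[0,0,0,0,0],[0,0,0,0,0]]' 12
python3 -m crank '[[0,0,0,0.01,0],[0,0,0,0.03,0],[0,0,0,0.05,0],[0,0,0,0.06,0],[0,0,0,0.06,0],[0,0,0,0.04,0],[0,0,0,0,0],[0,0,0,0,0]]'
python3 - <<'E'
from h import *
cv2.imwrite('pics/s2.png',cv2.resize(arm.get_image('scene')[...,::-1][80:230,220:420],(800,600)))
E
```

```text
clock: 3.48
position: [0.4564, 0.116, 0.125]
ee_rot: [3.139, -0.135, 0.0]
force: [-1.0, -0.3, 1.9]
width: 0.306
clock: 4.15
position: [0.4568, 0.1161, 0.2256]
ee_rot: [-3.138, 0.135, -0.003]
force: [-0.7, 0.5, -0.3]
width: 0.303
```

View pics/s2.png

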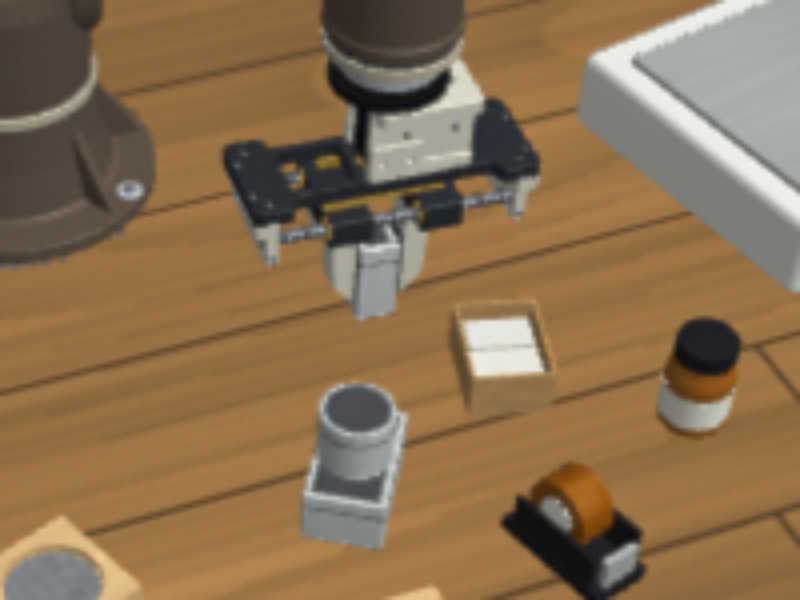

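The small square tin is lifted at (375,270) and the round tin stays in place on the flat tin at (358,430).

```bash
python3 -m crank '[[0,-0.01,-0.05,0,0.015],[0,-0.021,-0.09,0,0.015],[0,-0.021,-0.09,0,0.015],[0,-0.021,-0.09,0,0.015],[0,-0.021,-0.09,0,0.015],[0,-0.021,-0.09,0,0.015],[0,-0.021,-0.09,0,0.015],[0,-0.021,-0.09,-0.01,0.015]]'
python3 -m crank '[[0,-0.022,-0.09,-0.04,0],[0,-0.022,-0.09,-0.05,0],[0,-0.022,-0.09,-0.05,0],[0,-0.01,-0.05,-0.05,0],[0,0,0,-0.05,0],[0,0,0,-0.03,0],[0,0,0,0,0],[0,0,0,0,0]]'
```

```text
clock: 4.87
position: [0.3924, -0.1576, 0.2203]
ee_rot: [-3.141, -0.064, 0.002]
force: [0.7, -0.6, -1.3]
width: 0.303
clock: 5.53
position: [0.3624, -0.2825, 0.1122]
ee_rot: [-3.139, -0.063, 0.005]
force: [0.6, -0.3, -0.4]
width: 0.302
```

```bash
python3 -m crank '[[0,0.001,-0.002,-0.04,0],[0,0,0,-0.05,0],[0,0,0,-0.04,0],[0,0,0,-0.03,0],[0,0,0,0,0],[0,0,0,0,0],[0,0,0,0,0],[0,0,0,0,0]]'
python3 - <<'E'
from h import *
cv2.imwrite('pics/s3.png',cv2.resize(arm.get_image('scene')[...,::-1][140:260,100:260],(800,600)))
E
```

```text
clock: 6.2
position: [0.3645, -0.2844, 0.0505]
ee_rot: [3.14, 0.063, 0.002]
force: [-1.0, -0.2, -1.6]
width: 0.308
```

View pics/s3.png

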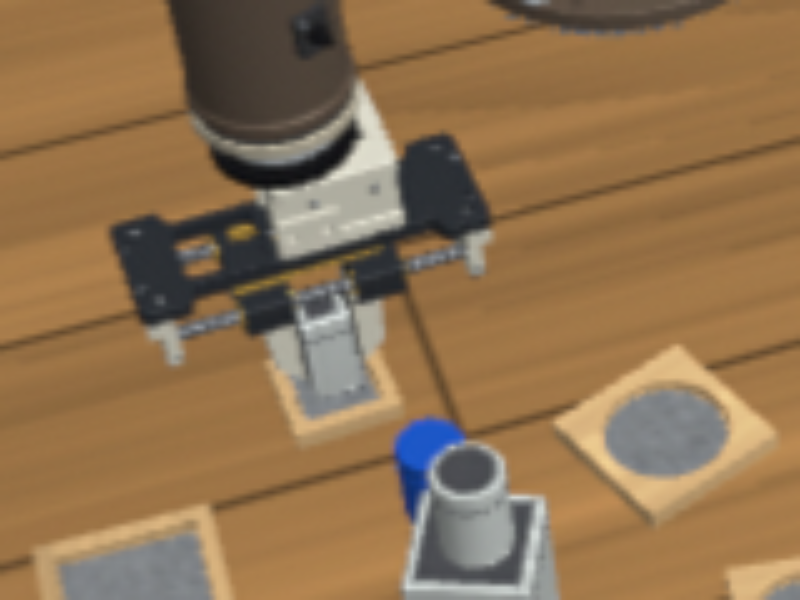

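The tin's base at about (340,390) is inside the grey recess of the small tray. Lowering to the floor.

```bash
python3 -m crank '[[0,0,0,-0.01,0],[0,0,0,-0.01,0],[0,0,0,-0.007,0],[0,0,0,0,0],[0,0,0,0,0],[0,0,0,0,0],[0,0,0,0,0],[0,0,0,0,0]]'
```

```text
clock: 6.92
position: [0.3637, -0.284, 0.0385]
ee_rot: [-3.141, -0.062, 0.0]
force: [0.0, -0.7, -0.7]
width: 0.299
```

```bash
python3 -m crank '[[0,0,0,-0.003,0],[0,0,0,-0.002,0],[0,0,0,0,0],[0,0,0,0,0],[0,0,0,0,0],[0,0,0,0,0],[0,0,0,0,0],[0,0,0,0,0]]'
```

```text
clock: 7.58
position: [0.3641, -0.2841, 0.0372]
ee_rot: [3.141, 0.062, 0.001]
force: [-1.0, 2.1, 12.0]
width: 0.301
```

Contact at 12 N, so the tin is on the floor. Release and rise.

```bash
python3 -m crank '[[0.32,0,0,0.003,0],[0.36,0,0,0,0],[0.42,0,0,0,0],[0.5,0,0,0,0],[0.55,0,0,0,0],[0.55,0,0,0.04,0],[0.55,0,0,0.08,0],[0.55,0,0,0.09,0]]'
python3 -m crank '[[0.65,0,0,0.09,0],[0.65,0.04,0,0.08,0],[0.65,0.08,0.01,0.03,0],[0.65,0.09,0.02,0,0],[0.65,0.09,0.02,0,0],[0.65,0.09,0.015,0,0],[0.65,0.08,0.013,0,0],[0.65,0.03,0.01,0,0]]'
python3 - <<'E'
from h import *
im=arm.get_image('scene')[...,::-1]
cv2.imwrite('pics/s4.png',cv2.resize(im[120:300,90:330],(800,600)))
E
```

```text
clock: 8.25
position: [0.3625, -0.2832, 0.1214]
ee_rot: [-3.138, -0.063, 0.005]
force: [0.6, -1.7, -0.1]
width: 0.551
clock: 8.92
position: [0.5679, -0.2468, 0.2013]
ee_rot: [-3.14, -0.067, -0.003]
force: [-0.9, 1.1, -0.3]
width: 0.647
```

View pics/s4.png

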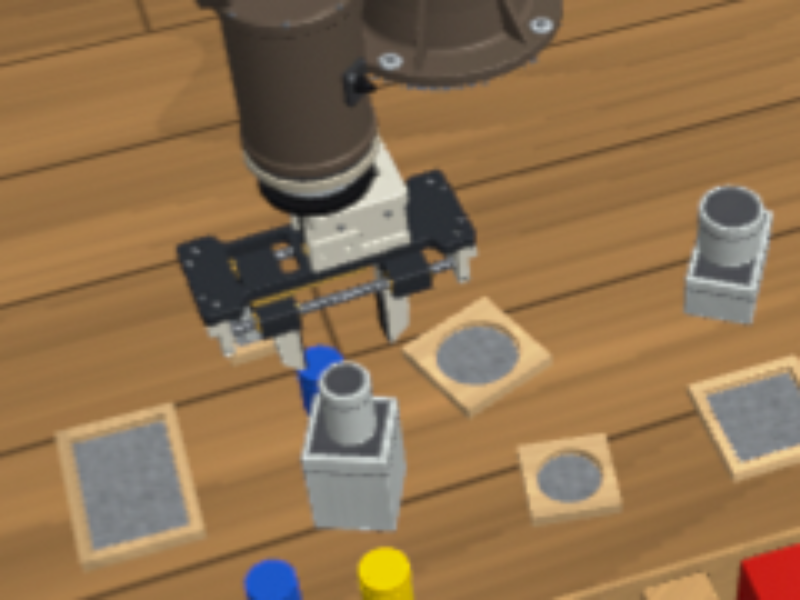

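The gripper is over the tall stack. The small round tin's lid is at (345,380). Descend and grip.

```bash
python3 -m crank '[[0.65,-0.001,-0.005,-0.05,0],[0.65,0,0,-0.06,0],[0.65,0,0,-0.05,0],[0.65,0,0,-0.037,0],[0.65,0,0,0,0],[0.65,0,0,0,0],[0.65,0,0,0,0],[0.65,0,0,0,0]]'
python3 - <<'E'
from h import *
im=arm.get_image('scene')[...,::-1]
cv2.imwrite('pics/s5.png',cv2.resize(im[190:280,130:250],(800,600)))
E
```

```text
clock: 9.63
position: [0.5639, -0.2513, 0.1244]
ee_rot: [3.14, 0.062, 0.003]
force: [0.1, 0.2, 0.8]
width: 0.652
```

View pics/s5.png

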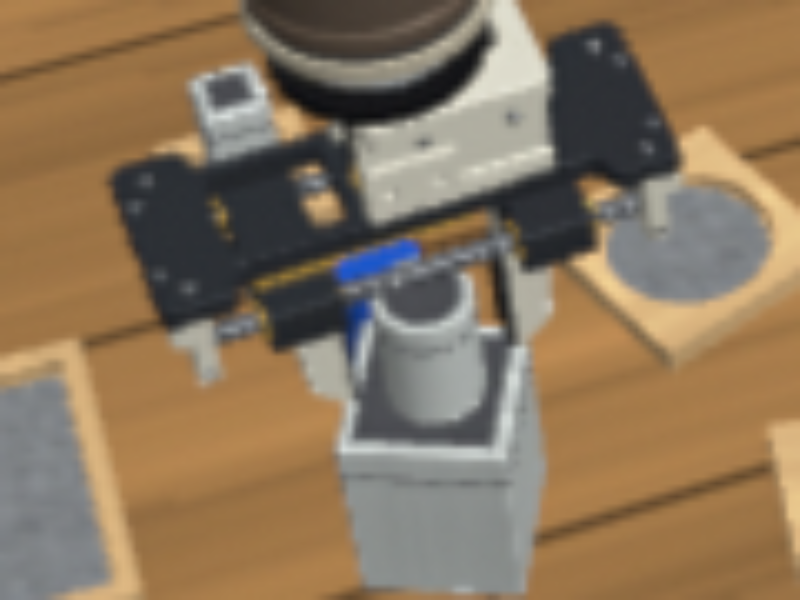

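The small square tin stands in its tray at (230,100). The fingers straddle the small round tin at (430,340).

```bash
python3 -m crank '[[0.65,0.004,0.003,-0.003,0],[0.5,0,0,0,0],[0.45,0,0,0,0],[0.4,0,0,0,0],[0.3,0,0,0,0],[0.2,0,0,0,0],[0.1,0,0,0,0],[0,0,0,0,0]]' 12
python3 -m crank '[[0,0,0,0,0],[0,0,0,0.03,0],[0,0,0,0.05,0],[0,0,0,0.06,0],[0,0,0,0.06,0],[0,0,0,0.03,0],[0,0,0,0,0],[0,0,0,0,0]]'
python3 - <<'E'
from h import *
im=arm.get_image('scene')[...,::-1]
cv2.imwrite('pics/s6.png',cv2.resize(im[160:280,110:270],(800,600)))
E
```

```text
clock: 10.35
position: [0.565, -0.2497, 0.1218]
ee_rot: [3.141, 0.062, 0.0]
force: [-0.0, -0.0, 1.4]
width: 0.41
clock: 11.02
position: [0.565, -0.2497, 0.214]
ee_rot: [3.141, 0.062, 0.001]
force: [0.1, -0.4, -0.5]
width: 0.41
```

View pics/s6.png

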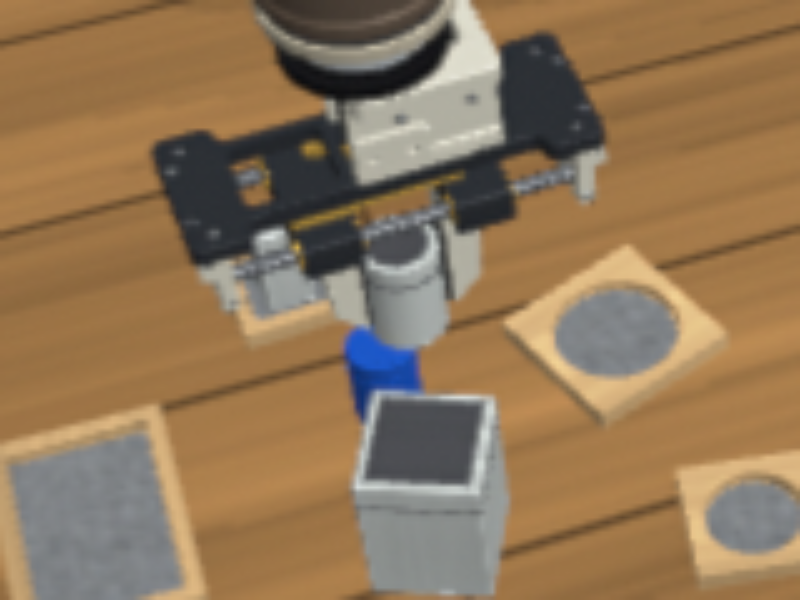

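The small round tin is held upright at (405,280), and the tall tin's lid is clear.

```bash
python3 -m crank '[[0,0.01,0.04,0,0],[0,0.02,0.07,0,0],[0,0.025,0.09,0,0],[0,0.025,0.09,0,0],[0,0.02,0.07,-0.02,0],[0,0.0125,0.034,-0.04,0],[0,0,0,-0.06,0],[0,0,0,-0.06,0]]'
python3 -m crank '[[0,0,0,-0.06,0],[0,0,0,-0.06,0],[0,0,0,-0.06,0],[0,0,0,-0.04,0],[0,0,0,0,0],[0,0,0,0,0],[0,0,0,0,0],[0,0,0,0,0]]'
python3 - <<'E'
from h import *
im=arm.get_image('scene')[...,::-1]
cv2.imwrite('pics/s7.png',cv2.resize(im[200:320,180:340],(800,600)))
E
```

```text
clock: 11.73
position: [0.6097, -0.0899, 0.1396]
ee_rot: [-3.14, -0.067, 0.002]
force: [-0.3, -0.7, -1.5]
width: 0.411
clock: 12.4
position: [0.6107, -0.0921, 0.0548]
ee_rot: [3.141, 0.062, 0.003]
force: [0.3, 0.8, -0.4]
width: 0.407
```

View pics/s7.png

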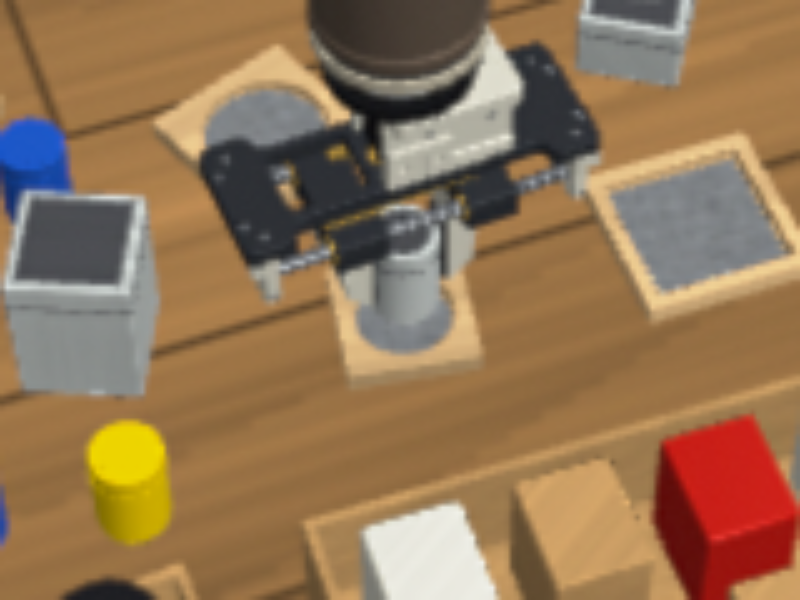

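```bash
python3 - <<'E'
from h import *
for P in [(.612,-.092,.004),(.613,-.092,.0228),(.613,-.092,.0778),(.623,-.092,.004)]:
    p=proj('scene',[P])[0]; print(P,np.round((p-[180,200])*5,0), np.round(p,1))
E
```

```text
(0.612, -0.092, 0.004) [399. 317.] [259.7 263.3]
(0.613, -0.092, 0.0228) [399. 297.] [259.8 259.4]
(0.613, -0.092, 0.0778) [398. 232.] [259.6 246.4]
(0.623, -0.092, 0.004) [406. 332.] [261.2 266.4]
```

The tin at (408,228) and the recess at (405,320) both sit where the projection puts them, so they're aligned. Lowering.

```bash
python3 -m crank '[[0,0,0,-0.02,0],[0,0,0,-0.013,0],[0,0,0,-0.01,0],[0,0,0,0,0],[0,0,0,0,0],[0,0,0,0,0],[0,0,0,0,0],[0,0,0,0,0]]'
```

```text
clock: 13.12
position: [0.61, -0.0921, 0.0366]
ee_rot: [3.141, 0.062, 0.0]
force: [-0.3, 0.5, -0.5]
width: 0.405
```

```bash
python3 -m crank '[[0,0,0,-0.003,0],[0,0,0,0,0],[0,0,0,-0.002,0],[0,0,0,0,0],[0,0,0,0,0],[0,0,0,0,0],[0,0,0,0,0],[0,0,0,0,0]]'
```

```text
clock: 13.78
position: [0.6103, -0.0921, 0.0355]
ee_rot: [3.141, 0.062, 0.001]
force: [-1.2, -0.8, 8.2]
width: 0.406
```

```bash
python3 -m crank '[[0.43,0,0,0.003,0],[0.47,0,0,0,0],[0.55,0,0,0,0],[0.65,0,0,0,0],[0.7,0,0,0,0],[0.8,0,0,0.04,0],[0.9,0,0,0.08,0],[1,0,0,0.09,0]]'
python3 -m crank '[[1,0,0,0.06,0],[1,-0.04,0.05,0,0],[1,-0.06,0.08,0,0],[1,-0.06,0.08,0,0],[1,-0.06,0.08,0,0],[1,-0.06,0.08,0,0],[1,-0.06,0.08,0,0],[1,-0.05,0.07,0,0]]'
python3 - <<'E'
from h import *
im=arm.get_image('scene')[...,::-1]
cv2.imwrite('pics/s8.png',cv2.resize(im[120:300,190:430],(800,600)))
im=arm.get_image('top')[...,::-1]
cv2.imwrite('pics/t8.png',cv2.resize(im[120:300,180:420],(800,600)))
E
```

```text
clock: 14.45
position: [0.6083, -0.0919, 0.1188]
ee_rot: [-3.14, -0.062, 0.007]
force: [1.6, 0.3, 0.2]
width: 0.851
clock: 15.12
position: [0.4519, 0.1177, 0.1438]
ee_rot: [-3.141, -0.064, 0.0]
force: [0.2, 1.5, -0.5]
width: 1.0
```

View pics/s8.png

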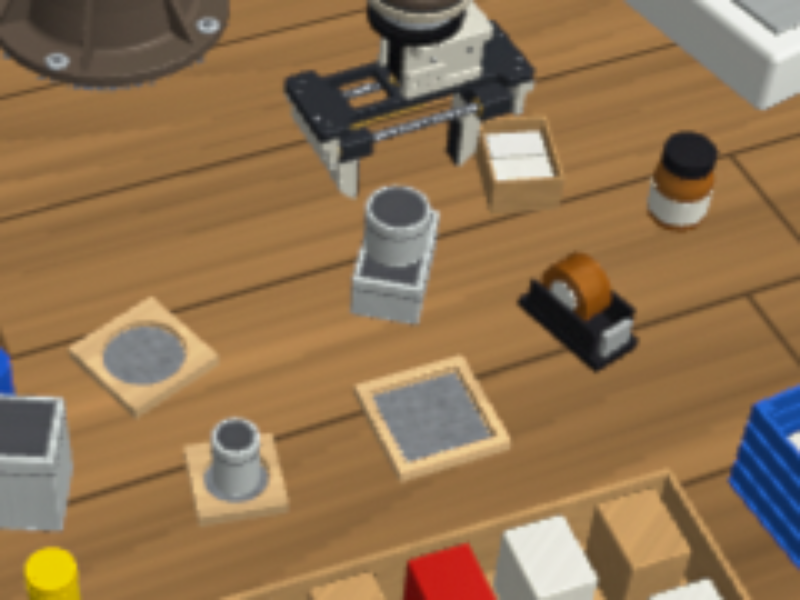

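View pics/t8.png

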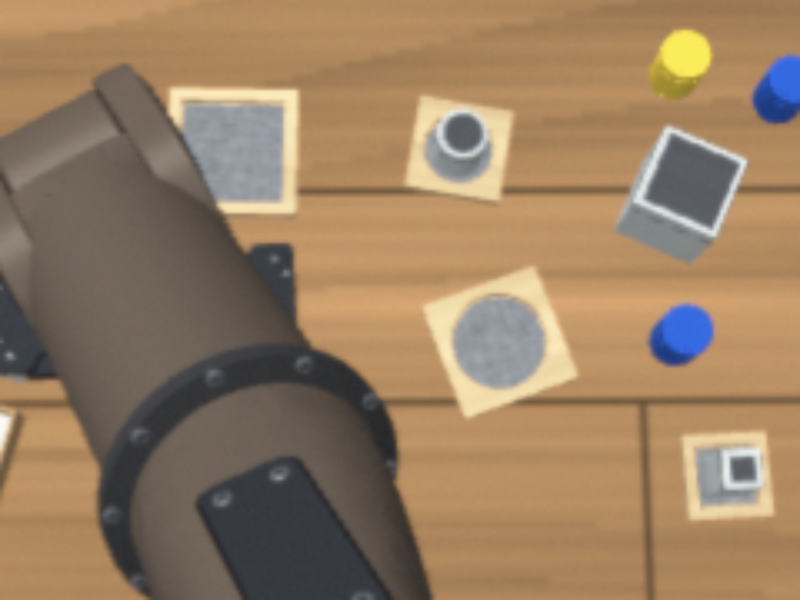

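The small round tin stands in its recess at (460,145) in the top view, and the small square tin is in its own at (740,470). The round tin is ready at (398,210) in the scene view.

```bash
python3 -m crank '[[1,0.003,-0.002,-0.04,0],[1,0,0,-0.06,0],[1,0,0,-0.05,0],[1,0,0,-0.027,0],[1,0,0,0,0],[1,0,0,0,0],[1,0,0,0,0],[1,0,0,0,0]]'
python3 - <<'E'
from h import *
im=arm.get_image('scene')[...,::-1]
cv2.imwrite('pics/s9.png',cv2.resize(im[135:225,250:370],(800,600)))
E
```

```text
clock: 15.88
position: [0.456, 0.1152, 0.0739]
ee_rot: [-3.141, -0.062, -0.003]
force: [-0.5, -0.3, 0.5]
width: 0.995
```

View pics/s9.png

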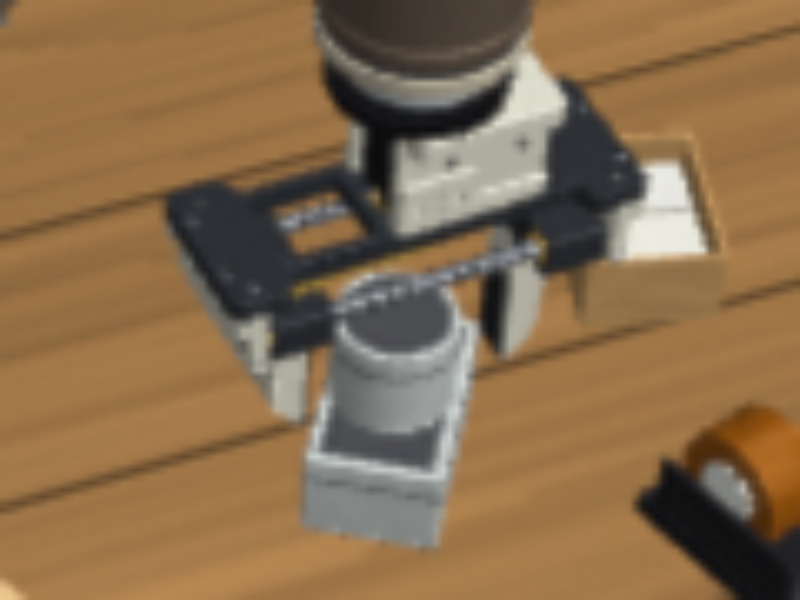

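The fingers are at (290,380) and (510,310), either side of the round tin at (398,350) and above the flat tin's lid. Close and lift.

```bash
python3 -m crank '[[0.8,0,0,0,0],[0.72,0,0,0,0],[0.66,0,0,0,0],[0.62,0,0,0,0],[0.55,0,0,0,0],[0.4,0,0,0,0],[0.2,0,0,0,0],[0,0,0,0,0]]' 20
python3 -m crank '[[0,0,0,0,0],[0,0,0,0.02,0],[0,0,0,0.04,0],[0,0,0,0.06,0],[0,0,0,0.06,0],[0,0,0,0.03,0],[0,0,0,0,0],[0,0,0,0,0]]'
python3 - <<'E'
from h import *
im=arm.get_image('scene')[...,::-1]
cv2.imwrite('pics/s10.png',cv2.resize(im[125:230,245:385],(800,600)))
E
```

```text
clock: 16.6
position: [0.4552, 0.1152, 0.073]
ee_rot: [-3.141, -0.062, -0.0]
force: [-0.2, -0.1, 0.6]
width: 0.608
clock: 17.27
position: [0.4554, 0.1151, 0.1574]
ee_rot: [-3.141, -0.062, -0.002]
force: [0.1, -0.4, -1.3]
width: 0.611
```

View pics/s10.png

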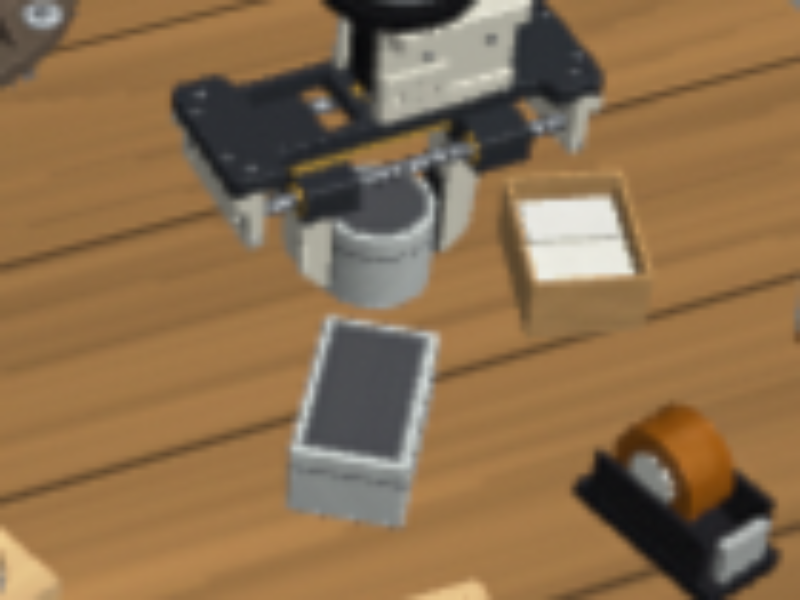

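The round tin is held upright at (380,240) and the flat tin is clear at (365,420).

```bash
python3 -m crank '[[0,0.003,-0.04,0,0],[0,0.003,-0.08,0,0],[0,0.003,-0.09,0,0],[0,0.003,-0.09,0,0],[0,0.003,-0.09,0,0],[0,0.004,-0.09,0,0],[0,0.004,-0.07,-0.02,0],[0,0,-0.035,-0.04,0]]'
python3 -m crank '[[0,0,0,-0.05,0],[0,0,0,-0.06,0],[0,0,0,-0.05,0],[0,0,0,-0.04,0],[0,0,0,0,0],[0,0,0,0,0],[0,0,0,0,0],[0,0,0,0,0]]'
python3 - <<'E'
from h import *
im=arm.get_image('scene')[...,::-1]
cv2.imwrite('pics/s11.png',cv2.resize(im[165:285,160:320],(800,600)))
for P in [(.4635,-.119,.004),(.4635,-.119,.012)]:
    p=proj('scene',[P])[0]; print(P,np.round((p-[160,165])*5,0))
E
```

```text
clock: 17.98
position: [0.4644, -0.1234, 0.1327]
ee_rot: [3.139, 0.055, 0.001]
force: [0.2, 0.3, -1.1]
width: 0.607
clock: 18.65
position: [0.4649, -0.1189, 0.0537]
ee_rot: [3.141, 0.062, 0.002]
force: [-0.7, -0.7, -1.9]
width: 0.606
(0.4635, -0.119, 0.004) [362. 308.]
(0.4635, -0.119, 0.012) [361. 299.]
```

View pics/s11.png

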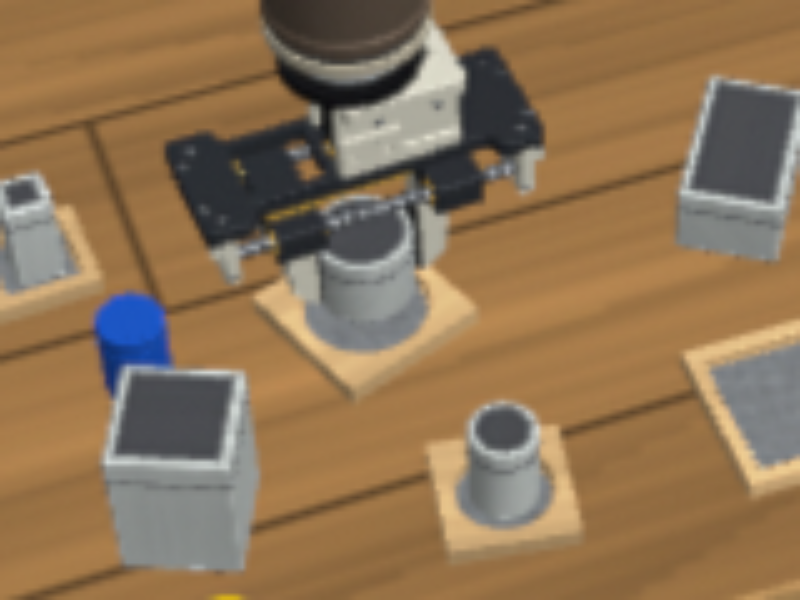

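The round tin hovers over its recess at (368,300), centred. Lowering.

```bash
python3 -m crank '[[0,0,0,-0.02,0],[0,0,0,-0.018,0],[0,0,0,-0.01,0],[0,0,0,-0.003,0],[0,0,0,0,0],[0,0,0,0,0],[0,0,0,0,0],[0,0,0,0,0]]'
```

```text
clock: 19.37
position: [0.4644, -0.1189, 0.0325]
ee_rot: [3.141, 0.062, -0.0]
force: [-0.2, 0.4, -1.0]
width: 0.603
```

```bash
python3 -m crank '[[0,0,0,-0.003,0],[0,0,0,0,0],[0,0,0,0,0],[0,0,0,0,0],[0,0,0,0,0],[0,0,0,0,0],[0,0,0,0,0],[0,0,0,0,0]]'
```

```text
clock: 20.03
position: [0.4645, -0.1189, 0.0319]
ee_rot: [3.141, 0.062, 0.001]
force: [-1.8, 1.1, 8.1]
width: 0.612
```

```bash
python3 -m crank '[[0.63,0,0,0.002,0],[0.67,0,0,0,0],[0.72,0,0,0,0],[0.78,0,0,0,0],[0.8,0,0,0,0],[0.85,0,0,0.04,0],[0.9,0,0,0.07,0],[1,0,0,0.09,0]]'
python3 -m crank '[[1,0,0.02,0.06,-0.02],[1,-0.004,0.06,0,-0.09],[1,-0.004,0.09,0,-0.1],[1,-0.004,0.09,0,-0.1],[1,-0.004,0.09,0,-0.1],[1,-0.004,0.09,0,-0.1],[1,-0.004,0.09,0,-0.095],[1,-0.0035,0.06,0,0]]'
python3 - <<'E'
from h import *
im=arm.get_image('scene')[...,::-1]
cv2.imwrite('pics/s12.png',cv2.resize(im[135:285,190:390],(800,600)))
E
```

```text
clock: 20.7
position: [0.4627, -0.1185, 0.1114]
ee_rot: [-3.14, -0.063, 0.007]
force: [1.5, -0.5, -0.0]
width: 0.93
clock: 21.37
position: [0.4528, 0.1209, 0.1363]
ee_rot: [-3.001, 0.925, 0.0]
force: [0.4, -0.5, 0.4]
width: 0.998
```

View pics/s12.png

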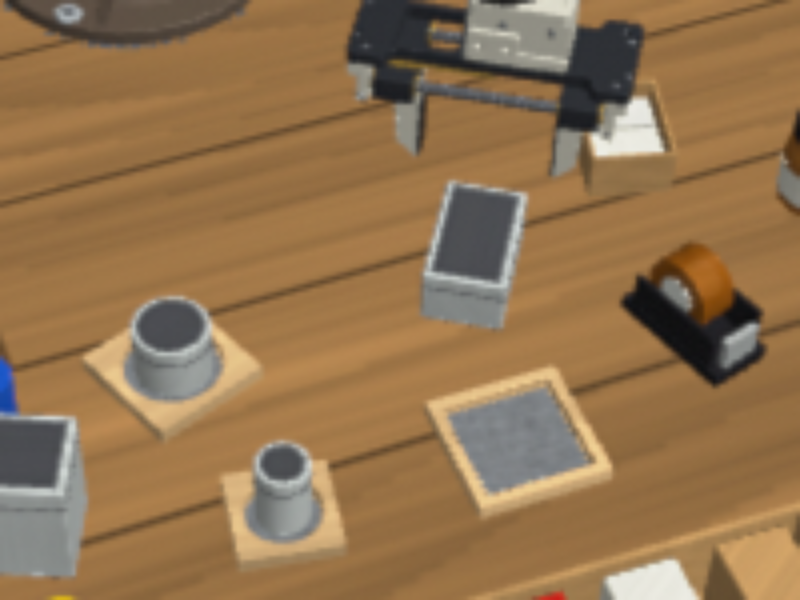

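```bash
python3 - <<'E'
from h import *
u=np.array([(450,182),(527,191),(504,294),(424,281)],float)
px=(u+.5)/4-.5+[190,135]
P=pt('scene',px,.045)[:,:2]*1000; e=np.roll(P,-1,0)-P
print(P.mean(0),np.linalg.norm(e,axis=1),np.degrees(np.arctan2(e[:,1],e[:,0])))
print(pt('scene',[np.array((660,300))/4+[190,135]],.05),pt('scene',[np.array((622,298))/4+[190,135]],.03))
E
```

```text
[457.40318619 118.12207392] [ 57.36095795 105.95271631  57.51391564 102.78298191] [  59.57658694  -33.84376887 -123.59256086  146.01431557]
[[0.56694722 0.2112207  0.05      ]] [[0.54007209 0.19743531 0.03      ]]
```

```bash
python3 -m crank '[[1,0.003,0,-0.05,0],[1,0,0,-0.07,0],[1,0,0,-0.07,0],[1,0,0,-0.04,0],[1,0,0,0,0],[1,0,0,0,0],[1,0,0,0,0],[1,0,0,0,0]]'
python3 - <<'E'
from h import *
im=arm.get_image('scene')[...,::-1]
cv2.imwrite('pics/s13.png',cv2.resize(im[135:225,250:370],(800,600)))
E
```

```text
clock: 22.08
position: [0.4555, 0.1173, 0.0454]
ee_rot: [-3.003, 0.919, -0.003]
force: [0.5, 0.6, 0.1]
width: 1.001
```

View pics/s13.png

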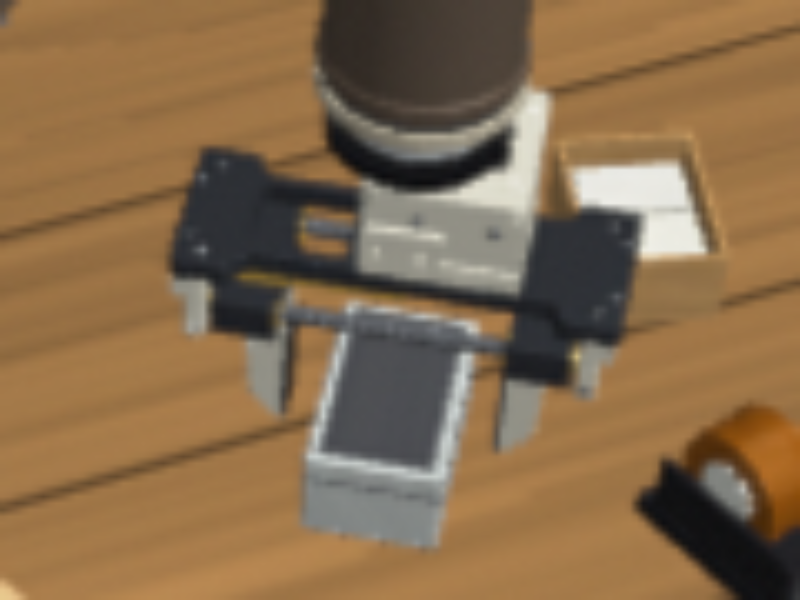

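The fingers at (270,370) and (520,410) straddle the flat tin's short sides. Both the dispenser and the card box are clear of the gripper.

```bash
python3 -m crank '[[1,0,0,-0.02,0],[0.9,0,0,-0.008,0],[0.8,0,0,0,0],[0.74,0,0,0,0],[0.7,0,0,0,0],[0.66,0,0,0,0],[0.5,0,0,0,0],[0.3,0,0,0,0]]' 30
python3 -m crank '[[0,0,0,0,0],[0,0,0,0,0],[0,0,0,0.02,0],[0,0,0,0.04,0],[0,0,0,0.06,0],[0,0,0,0.06,0],[0,0,0,0.04,0],[0,0,0,0,0]]'
python3 - <<'E'
from h import *
im=arm.get_image('scene')[...,::-1]
cv2.imwrite('pics/s14.png',cv2.resize(im[125:230,245:385],(800,600)))
E
```

```text
clock: 22.8
position: [0.4546, 0.1172, 0.033]
ee_rot: [-3.004, 0.919, -0.0]
force: [-0.2, -0.1, 1.0]
width: 0.653
clock: 23.47
position: [0.4561, 0.1177, 0.1242]
ee_rot: [-3.001, 0.919, -0.006]
force: [1.2, 1.2, -1.6]
width: 0.649
```

View pics/s14.png

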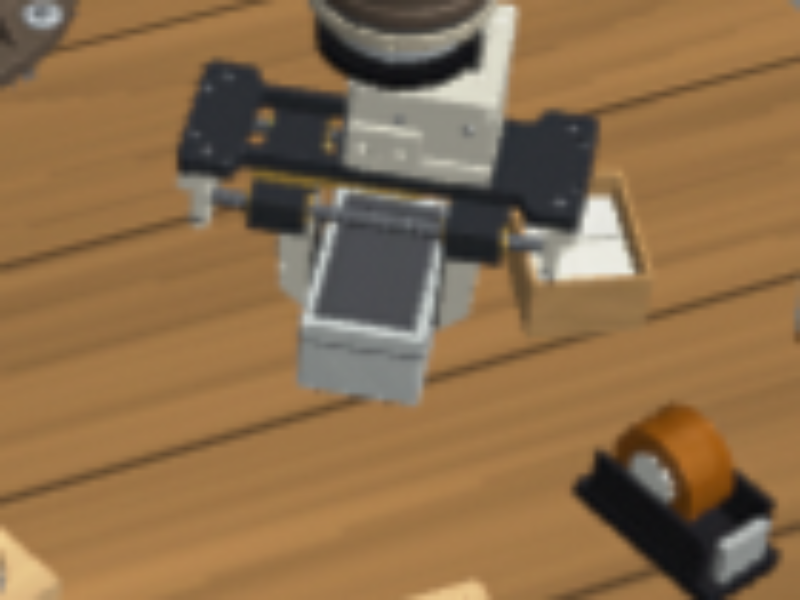

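```bash
python3 -m crank '[[0,0,-0.03,0.06,0],[0,0.006,-0.07,0.04,0],[0,0.006,-0.09,0,0.04],[0,0.006,-0.09,0,0.04],[0,0.006,-0.09,0,0.04],[0,0.006,-0.09,0,0.04],[0,0.006,-0.09,0,0.04],[0,0.006,-0.09,0,0.04]]'
python3 -m crank '[[0,0.006,-0.09,0,0.04],[0,0.006,-0.09,0,0.04],[0,0.006,-0.09,0,0.04],[0,0.006,-0.09,0,0.04],[0,0.006,-0.09,0,0.04],[0,0.006,-0.09,0,0.04],[0,0.006,-0.09,0,0.057],[0,0.006,-0.066,0,0]]'
```

```text
clock: 24.18
position: [0.4702, -0.1405, 0.1596]
ee_rot: [3.096, -0.532, -0.004]
force: [0.6, 0.3, -2.9]
width: 0.65
clock: 24.85
position: [0.4887, -0.4207, 0.1589]
ee_rot: [-3.141, 0.048, 0.004]
force: [-0.6, -0.9, -3.1]
width: 0.65
```

```bash
python3 -m crank '[[0,0,0,-0.03,0],[0,0,0,-0.06,0],[0,0,0,-0.06,0],[0,0,0,-0.05,0],[0,0,0,-0.03,0],[0,0,0,0,0],[0,0,0,0,0],[0,0,0,0,0]]'
python3 - <<'E'
from h import *
im=arm.get_image('scene')[...,::-1]
cv2.imwrite('pics/s15.png',cv2.resize(im[190:310,60:220],(800,600)))
for P in [(.491,-.417,.012)]:
    p=proj('scene',[P])[0]; print(P,np.round((p-[60,190])*5,0))
E
```

```text
clock: 25.52
position: [0.4912, -0.4175, 0.0698]
ee_rot: [3.14, -0.049, 0.002]
force: [-0.4, -0.5, -1.6]
width: 0.655
(0.491, -0.417, 0.012) [340. 365.]
```

View pics/s15.png

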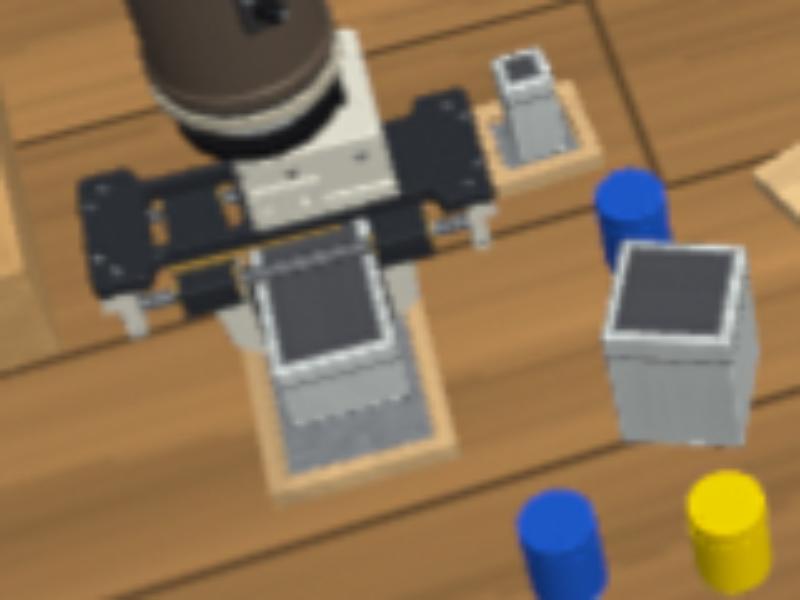

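```bash
python3 - <<'E'
from h import *
f=lambda u,z: np.round(pt('scene',(np.array(u,float)+.5)/5-.5+[60,190],z)*1000,1)
print('tin base front',f([(290,425),(411,396)],.037))
print('tin lid front',f([(273,380),(396,350)],.082))
print('board front',f([(275,492),(457,447)],.012))
print('recess floor front',f([(288,473),(432,440)],.005))
E
```

```text
tin base front [[ 537.9 -447.4   37. ]
 [ 542.1 -387.    37. ]]
tin lid front [[ 543.2 -447.4   82. ]
 [ 546.7 -387.6   82. ]]
board front [[ 556.9 -463.6   12. ]
 [ 563.  -372.2   12. ]]
recess floor front [[ 542.4 -455.9    5. ]
 [ 548.8 -383.2    5. ]]
```

The flat tin's base edge is at (290,425)–(411,396). In world coordinates it is centred at y = -417 against the board's -418, and square with it. Lowering.

```bash
python3 -m crank '[[0,0,0,-0.03,0],[0,0,0,-0.03,0],[0,0,0,-0.015,0],[0,0,0,0,0],[0,0,0,-0.004,0],[0,0,0,0,0],[0,0,0,0,0],[0,0,0,0,0]]'
```

```text
clock: 26.23
position: [0.4905, -0.4173, 0.0374]
ee_rot: [3.141, -0.05, -0.0]
force: [-0.7, -0.1, -3.5]
width: 0.651
```

```bash
python3 -m crank '[[0,0,0,-0.003,0],[0,0,0,0,0],[0,0,0,0,0],[0,0,0,0,0],[0,0,0,0,0],[0,0,0,0,0],[0,0,0,0,0],[0,0,0,0,0]]'
```

```text
clock: 26.9
position: [0.4907, -0.4174, 0.0368]
ee_rot: [3.141, -0.05, 0.001]
force: [-1.5, 1.5, 5.4]
width: 0.651
```

```bash
python3 -m crank '[[0.68,0,0,0.001,0],[0.72,0,0,0,0],[0.78,0,0,0,0],[0.85,0,0,0,0],[0.9,0,0,0,0],[1,0,0,0.04,0],[1,0,0,0.08,0],[1,0,0,0.09,0]]'
python3 -m crank '[[1,0,0,0.08,-0.05],[1,0.01,0.03,0.02,-0.055],[1,0.03,0.06,0,-0.055],[1,0.04,0.08,0,-0.055],[1,0.04,0.09,0,-0.055],[1,0.04,0.09,0,-0.055],[1,0.03,0.068,0,-0.06],[1,0,0,0,0]]'
python3 - <<'E'
from h import *
im=arm.get_image('scene')[...,::-1]
cv2.imwrite('pics/s16.png',cv2.resize(im[170:320,60:260],(800,600)))
E
```

```text
clock: 27.57
position: [0.4893, -0.4163, 0.1196]
ee_rot: [-3.139, 0.049, 0.006]
force: [1.1, -1.0, 0.4]
width: 0.993
clock: 28.23
position: [0.5703, -0.241, 0.1606]
ee_rot: [-3.065, 0.667, -0.001]
force: [-0.2, 1.1, -0.2]
width: 1.0
```

View pics/s16.png

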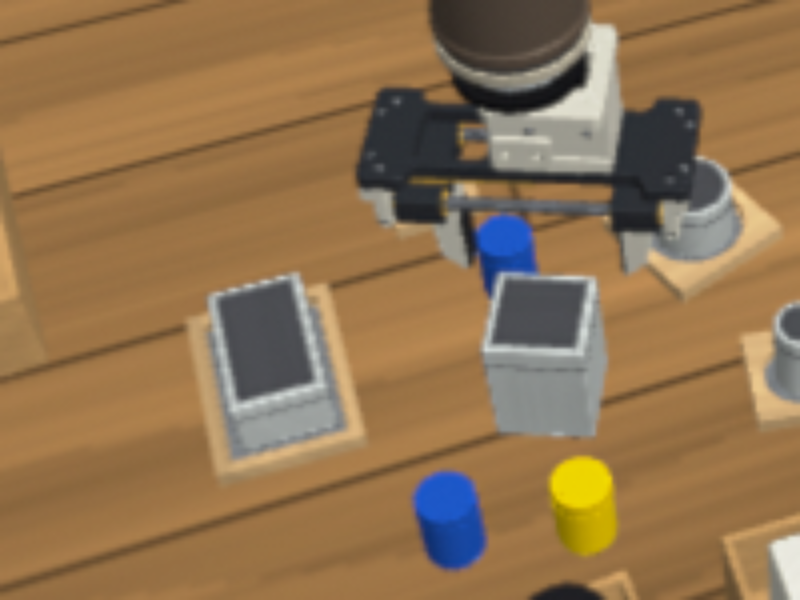

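```bash
python3 -m crank '[[1,0,0,0,0],[1,0,0,0,0],[1,0,0,0,0],[1,0,0,0,0],[1,0,0,0,0],[1,0,0,0,0],[1,0,0,0,0],[1,0,0,0,0]]'
python3 - <<'E'
from h import *
im=cv2.imread('pics/s16.png')
u=np.array([(497,274),(599,280),(588,357),(484,350)],float)
P=pt('scene',(u+.5)/4-.5+[60,170],.09)[:,:2]*1000;e=np.roll(P,-1,0)-P
print(P.mean(0),np.linalg.norm(e,axis=1),np.degrees(np.arctan2(e[:,1],e[:,0])))
im=arm.get_image('top')[...,::-1]
cv2.imwrite('pics/t16.png',cv2.resize(im[130:280,310:510],(800,600)))
E
```

```text
clock: 28.95
position: [0.5665, -0.2503, 0.1606]
ee_rot: [3.068, -0.678, -0.0]
force: [-0.2, 0.4, 0.2]
width: 1.002
[ 569.01178287 -248.76541764] [65.60658112 61.52319199 64.98818628 60.92665384] [  64.52032716  -23.28955053 -116.02995561  157.31682557]
```

View pics/t16.png

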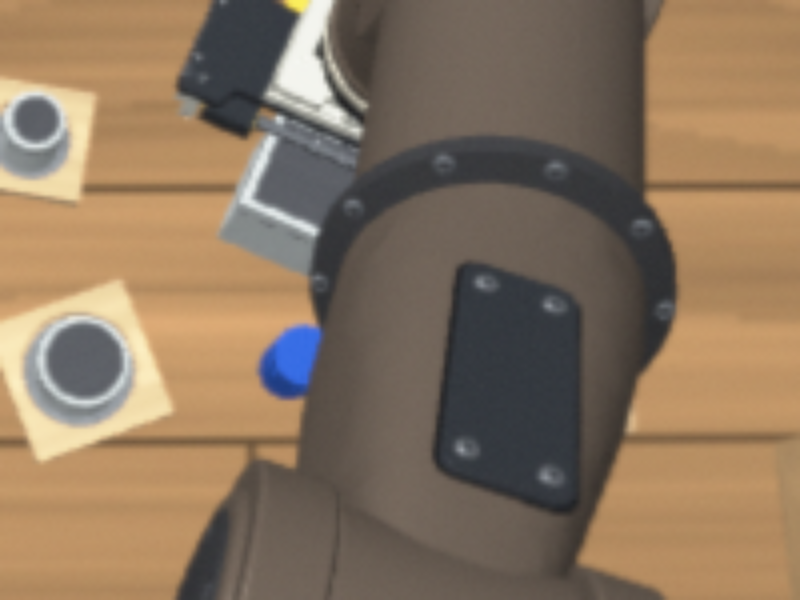

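The flat tin sits in its tray at (265,370) in the scene view. The tall tin is where I measured it, at about (568,-250). Descending on it.

```bash
python3 -m crank '[[1,0.003,0.001,-0.04,0],[1,0,0,-0.06,0],[1,0,0,-0.06,0],[1,0,0,-0.05,0],[1,0,0,-0.029,0],[1,0,0,0,0],[1,0,0,0,0],[1,0,0,0,0]]'
python3 - <<'E'
from h import *
im=arm.get_image('scene')[...,::-1]
cv2.imwrite('pics/s17.png',cv2.resize(im[190:310,120:280],(800,600)))
E
```

```text
clock: 29.67
position: [0.5686, -0.25, 0.0662]
ee_rot: [3.067, -0.678, 0.003]
force: [-0.2, 0.5, 0.4]
width: 1.001
```

View pics/s17.png

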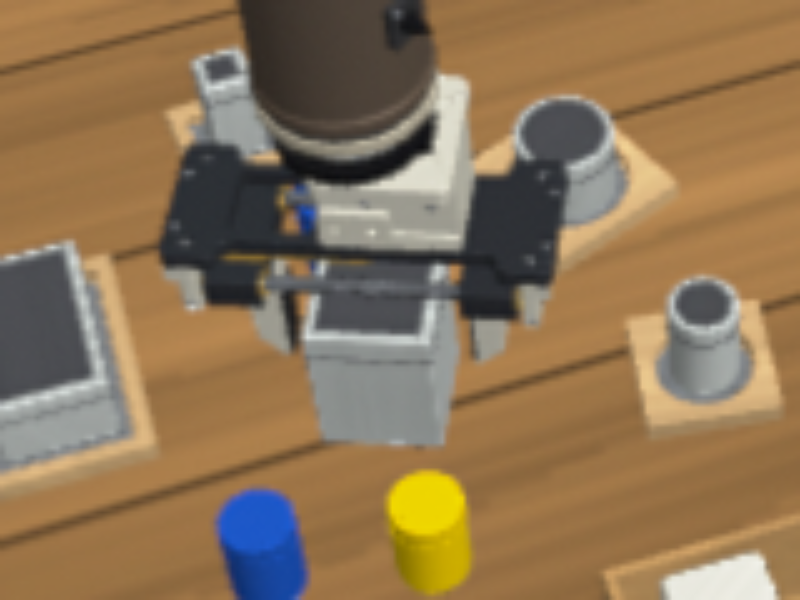

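The fingers at (280,320) and (490,325) straddle the tall tin. Closing at 30 N and lifting.

```bash
python3 -m crank '[[0.9,0,0,0,0],[0.82,0,0,0,0],[0.77,0,0,0,0],[0.73,0,0,0,0],[0.7,0,0,0,0],[0.65,0,0,0,0],[0.5,0,0,0,0],[0.3,0,0,0,0]]' 30
python3 -m crank '[[0,0,0,0,0],[0,0,0,0,0],[0,0,0,0.02,0],[0,0,0,0.05,0],[0,0,0,0.07,0],[0,0,0,0.07,0],[0,0,0,0.04,0],[0,0,0,0,0]]'
python3 - <<'E'
from h import *
im=arm.get_image('scene')[...,::-1]
cv2.imwrite('pics/s18.png',cv2.resize(im[160:310,100:300],(800,600)))
E
```

```text
clock: 30.38
position: [0.5674, -0.2509, 0.0653]
ee_rot: [3.066, -0.679, 0.0]
force: [-3.3, -3.8, 6.4]
width: 0.698
clock: 31.05
position: [0.57, -0.2494, 0.1688]
ee_rot: [-3.068, 0.676, -0.009]
force: [0.7, -0.8, -4.6]
width: 0.697
```

View pics/s18.png

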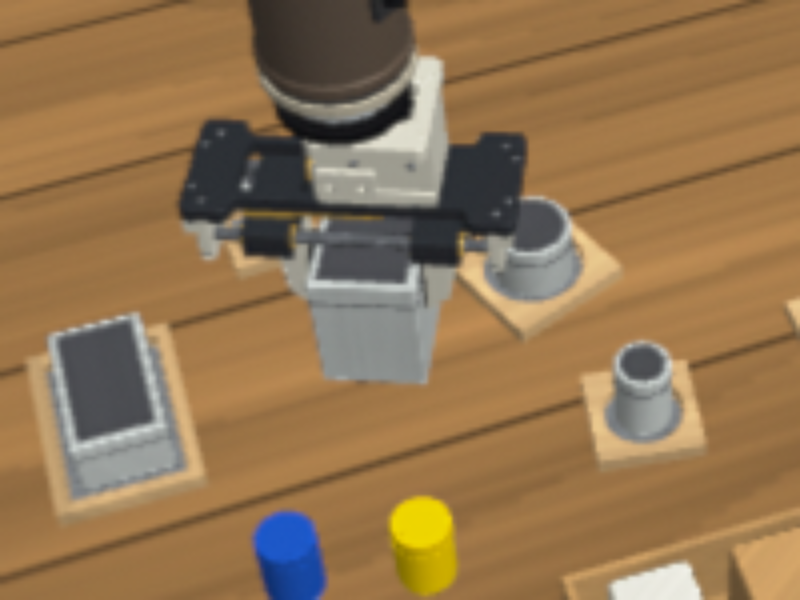

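```bash
python3 -m crank '[[0,0.005,0.03,0.03,0.02],[0,0.01,0.06,0,0.04],[0,0.01,0.08,0,0.04],[0,0.01,0.09,0,0.04],[0,0.01,0.09,0,0.04],[0,0.01,0.09,0,0.04],[0,0.01,0.09,0,0.04],[0,0.01,0.09,0,0.04]]'
python3 -m crank '[[0,0.01,0.09,0,0.04],[0,0.01,0.06,0,0.04],[0,0.01,0.04,0,0.03],[0,0.005,0.0185,-0.02,0],[0,0,0,-0.04,0],[0,0,0,-0.06,0],[0,0,0,-0.05,0],[0,0,0,-0.03,0]]'
python3 -m crank '[[0,0,0,0,0],[0,0,0,0,0],[0,0,0,0,0],[0,0,0,0,0],[0,0,0,0,0],[0,0,0,0,0],[0,0,0,0,0],[0,0,0,0,0]]'
python3 - <<'E'
from h import *
im=arm.get_image('scene')[...,::-1]
cv2.imwrite('pics/s19.png',cv2.resize(im[170:290,230:390],(800,600)))
E
```

```text
clock: 31.77
position: [0.5964, 0.0014, 0.1757]
ee_rot: [-3.136, 0.183, 0.005]
force: [0.4, -0.4, -3.3]
width: 0.695
clock: 32.43
position: [0.61, 0.0795, 0.0935]
ee_rot: [3.139, -0.013, -0.007]
force: [-0.6, -0.6, -3.7]
width: 0.692
clock: 33.1
position: [0.6119, 0.0818, 0.0973]
ee_rot: [-3.142, 0.009, -0.001]
force: [-0.6, 0.6, -4.0]
width: 0.692
```

View pics/s19.png

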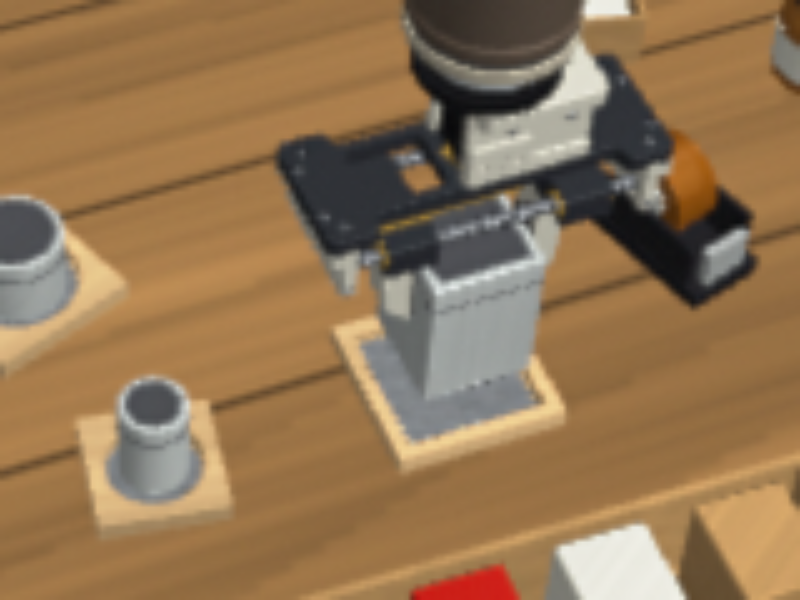

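```bash
python3 - <<'E'
from h import *
f=lambda u,z: np.round(pt('scene',(np.array(u,float)+.5)/5-.5+[230,170],z)*1000,1)
print('tin base front',f([(430,398),(533,365)],.032))
print('lid front',f([(427,305),(543,266)],.122))
print('board front',f([(404,466),(564,414)],.012))
E
```

```text
tin base front [[641.7  56.6  32. ]
 [641.3 118.   32. ]]
lid front [[648.7  44.8 122. ]
 [646.4 111.4 122. ]]
board front [[664.7  32.3  12. ]
 [664.2 127.7  12. ]]
```

```bash
python3 - <<'E'
from h import *
im=arm.get_image('scene')[...,::-1].copy()
k=10;x0,y0=295,200
b=cv2.resize(im[y0:y0+60,x0:x0+60],None,fx=k,fy=k,interpolation=cv2.INTER_CUBIC)
def dr(c,z0,z1,col):
    R=np.array([[-1,-1],[1,-1],[1,1],[-1,1]])*.032
    for z in(z0,z1):
        P=[(c[0]+r[0],c[1]+r[1],z) for r in R]
        p=(proj('scene',P)-[x0,y0]+.5)*k-.5
        cv2.polylines(b,[p.astype(int)],True,col,1)
dr((.612,.081),.032,.122,(0,0,255))
cv2.imwrite('pics/s20.png',b)
E
```

```text
(no output)
```

View pics/s20.png

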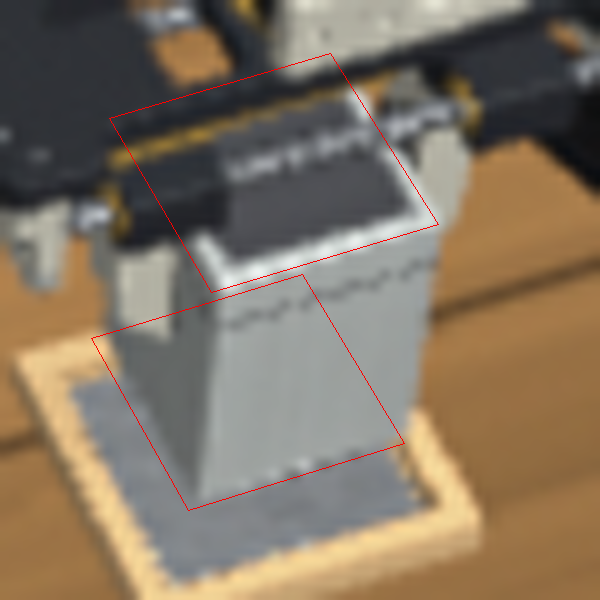

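The tall tin hangs upright and matches the projected outline to within about a pixel, above its recess. Lowering.

```bash
python3 -m crank '[[0,0,0,-0.02,0],[0,0,0,-0.03,0],[0,0,0,-0.015,0],[0,0,0,0,0],[0,0,0,-0.004,0],[0,0,0,0,0],[0,0,0,0,0],[0,0,0,0,0]]'
```

```text
clock: 33.87
position: [0.6117, 0.0817, 0.069]
ee_rot: [3.141, -0.008, -0.001]
force: [0.1, 0.1, -3.6]
width: 0.695
```

```bash
python3 -m crank '[[0,0,0,-0.003,0],[0,0,0,0,0],[0,0,0,0,0],[0,0,0,0,0],[0,0,0,0,0],[0,0,0,0,0],[0,0,0,0,0],[0,0,0,0,0]]'
```

```text
clock: 34.53
position: [0.6119, 0.0817, 0.0687]
ee_rot: [3.142, -0.009, 0.001]
force: [-1.9, -1.2, 5.1]
width: 0.695
```

```bash
python3 -m crank '[[0.72,0,0,0.001,0],[0.76,0,0,0,0],[0.82,0,0,0,0],[0.9,0,0,0,0],[0.95,0,0,0,0],[1,0,0,0.04,0],[1,0,0,0.08,0],[1,0,0,0.09,0]]'
python3 -m crank '[[1,0,0,0.09,0],[1,-0.03,0.03,0.08,0],[1,-0.06,0.06,0,0],[1,-0.06,0.06,0,0],[1,-0.06,0.06,0,0],[1,-0.06,0.07,0,0],[1,-0.06,0.07,0,0],[1,-0.06,0.07,0,0]]'
python3 -m crank '[[1,-0.03,0.08,0,0],[1,-0.03,0.08,0,0],[1,0,0.05,0,0],[1,0,0,0,0],[1,0,0,0,0],[1,0,0,0,0],[1,0,0,0,0],[1,0,0,0,0]]'
python3 - <<'E'
from h import *
im=arm.get_image('scene')[...,::-1]; cv2.imwrite('pics/sf.png',im)
cv2.imwrite('pics/s21.png',cv2.resize(im[130:310,90:330],(800,600)))
im=arm.get_image('top')[...,::-1]; cv2.imwrite('pics/tf.png',im)
cv2.imwrite('pics/t21.png',cv2.resize(im[110:305,220:480],(800,600)))
E
```

```text
clock: 35.2
position: [0.6103, 0.0815, 0.1517]
ee_rot: [3.141, -0.008, -0.007]
force: [1.3, -0.2, -0.4]
width: 1.003
clock: 35.87
position: [0.4545, 0.2507, 0.2208]
ee_rot: [-3.141, 0.009, -0.001]
force: [1.3, 0.5, -0.7]
width: 1.002
clock: 36.53
position: [0.4323, 0.3324, 0.2205]
ee_rot: [3.141, -0.012, 0.0]
force: [0.5, -0.6, 0.4]
width: 0.999
```

View pics/s21.png

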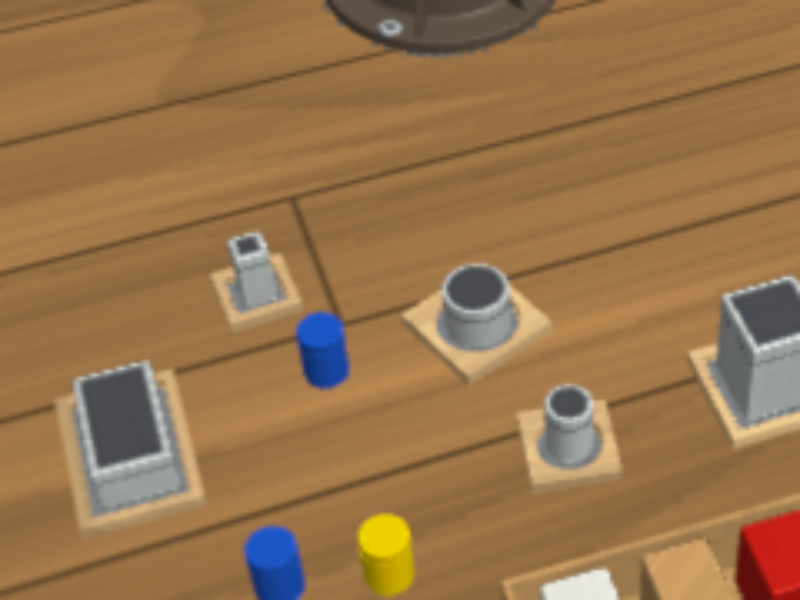

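View pics/t21.png

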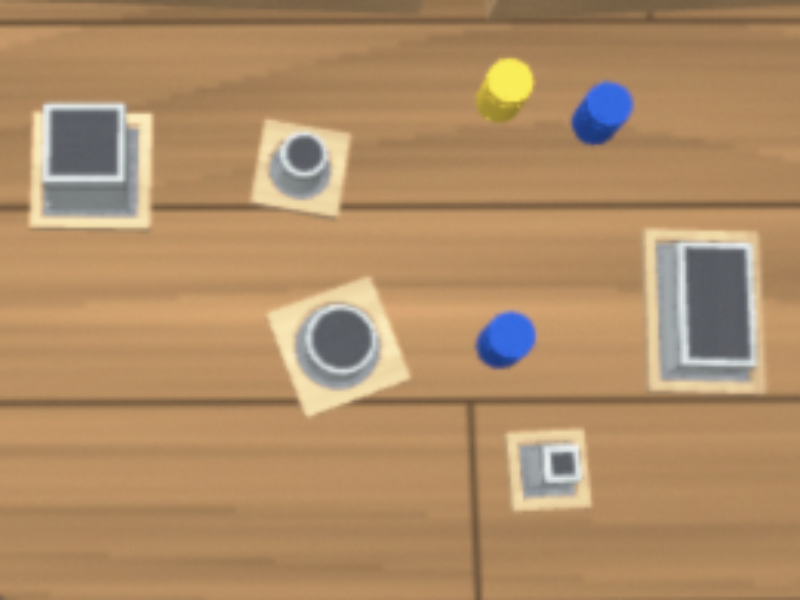

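All five tins appear to be standing in their own trays. As a check, I'll compare each lid centre, taken at its seated height, with its tray centre.

```bash
python3 - <<'E'
from h import *
s=800/260.
tr={'tall':(612,81),'sr':(612,-92.3),'round':(463.5,-119),'flat':(491,-417),'sq':(363,-283.5)}
def A(u): return (np.array(u,float)+.5)/s-.5+[220,110]
def S(u): return (np.array(u,float)+.5)/(800/240)-.5+[90,130]
T={'tall':([(42,103),(126,103),(126,182),(43,184)],.094),'sr':([(280,154),(304,130),(329,154),(304,178)],.059),'round':([(302,340),(341,301),(380,340),(341,377)],.049),'flat':([(677,242),(752,243),(757,366),(683,367)],.049),'sq':([(542,445),(580,445),(581,482),(545,482)],.064)}
U={'sr':([(543,405),(569,384),(594,405),(569,426)],.059),'round':([(443,290),(477,264),(510,290),(477,316)],.049),'flat':([(74,377),(152,360),(170,458),(92,478)],.049),'sq':([(228,240),(261,233),(270,256),(238,264)],.064)}
for k,(u,z) in T.items():
    P=pt('top',A(u),z)[:,:2].mean(0)*1000; print(k,'top',np.round(P-tr[k],1), 'scene',np.round(pt('scene',S(U[k][0]),z)[:,:2].mean(0)*1000-tr[k],1) if k in U else '')
E
```

```text
tall top [-1.5  0.9] scene 
sr top [-1.1  0.7] scene [2.1 1.6]
round top [-1.  1.] scene [2.9 2.4]
flat top [-1.8  0.1] scene [1.9 2.5]
sq top [-0.4  0.3] scene [4.5 1.9]
```

All the lid centres are within 2 mm of their tray centres in the top view. The scene view gives up to about 5 mm, with the same sign for every tin, so it's a calibration bias. Both are inside the 8 mm of play, so I'm handing in.

```bash
python3 -c "
from cell import arm
print(arm.sign_off())"
```

```text
the job is handed in; nothing more can be done
None
```

The job is done and handed in: all five tins stand upright and free in their own trays. I took the stacks apart from the top down: small square, small round, round, flat, then tall. Each tin was lowered until the wrist force showed it touching the recess floor (5 to 12 N), then released. The clock was at about 37 s of the 136 s allowed, and the gripper is parked clear of everything.

- **Top view:** every lid centre is within 2 mm of its tray centre, against 8 mm of play in each recess.
- **Scene view:** this disagreed slightly, with offsets of about 2.5 to 5 mm, always the same way. I put that down to calibration, and it is still inside the play. The tall tin was not measured in this view.

No tin tipped over, and nothing else was seen to move.

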